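# Load the herb scale for its test-weight check

## Robot

A 6-joint arm with a two-finger parallel gripper is mounted at the origin on the work surface. World frame = base frame: x ahead of the robot, y to its left, z up, the work surface at z = 0. Lengths are in m, angles in rad, forces in N, time in s.
With the tool pointing down it reaches from about 0.4 to 0.825 m from the base axis. Payload 7 kg.
Tool frame: the origin (TCP) lies at the very end of the fingers, on their centre line; the grasp point (between the pads) lies 19 mm behind it; x points along the fingers, y is the direction in which the jaws open and shut, and the axes are right-handed (so a half turn about x gives the same grasp; the last joint's range is limited). The gripper opens to 88 mm and grips with 3 to 60 N. Pads are 19 mm wide; open, the fingers measure 130 mm over their backs; the gripper's body (78 mm by 193 mm) begins 47 mm behind the grasp point.
Start: joints at [-1.057, 0.359, 0.012, 0, -1.224, -0.288], TCP at [0.151, -0.658, 0.191] pointing down, gripper open.
Joint ranges: [-3.07, 3.07], [-1.43, 2.12], [-1.02, 1.25], [-3.03, 1.67], [-3.05, -0], [-3.03, 3.03]. Speed limits (rad/s): [2.39, 2.39, 3.01, 3.14, 3.14, 3.14].

## Interface

Orientations are given as [roll, pitch, yaw] about the fixed x, y, z axes, in that order (R = Rz(yaw) Ry(pitch) Rx(roll)).
In Python, from station import arm, cams gives the robot as it stands. The module is installed in compiled form; this text tells all that it offers.
- The arm moves only by the tool carry_out, never from a script. Its argument "deltas" is a list of rows, each a list of 6 numbers: the shift along the tool's x, y, z in units of 0.04 m (1.0 is 0.04 m), then the turn, a rotation vector about the tool's x, y, z in units of 4 degrees (1.0 is 4 degrees). In form: [[tx, ty, tz, ax, ay, az], ...]. A call has 1 to 5 rows; each row shifts and turns the pose as measured when the row begins, along the tool's axes as they then stand; what a row does not reach is not made up. A row lasts 1/10 s, in which the tool goes at most 50 mm and 8.59 degrees, less where a joint would pass 70% of its speed; a pose out of reach is approached as far as the arm can. A call with a number of a shift or a turn outside -1 to 1 is refused whole. A call with a gripper value outside its range is refused whole. "hand" is the closure, from 0 (fully open) to 1 (shut), set as the call begins (left out, the last holds). The fingers move at their own pace and stop on an object; "newtons" is the grip in N (left out, the last holds). Time passes only in rows, so rows that do not move let the fingers close. It gives the time, the measured TCP pose, the force and the opening at its end, in the units of the state.
- arm.get_state(): the state, without advancing time (a new reading comes with each control period).
- cams.grab_frame(name): name is "scene" or "top" or "wrist"; returns a dict with "pixels" (420x560x3 uint8, red, green, blue), "fx", "fy", "cx", "cy" (pixels), "T" (4x4, takes a point from camera to world coordinates); the wrist camera has in their place "hand_eye" (4x4, takes a point from camera to tool coordinates, whose origin is the TCP and whose axes are the tool frame's). Camera axes: x right, y up, looking along -z (the intrinsics and any distortion apply to the point x, -y, -z); pixel columns grow to the right and rows downward; lengths in m; the calibration is good to about 2 mm. A picture is of the moment at which its call begins: read the wrist's pose just before it. There is no depth.
- arm.job_done(): hands the job in, once; it reports no verdict.
The state is a dict: "t": time; "q": joint angles; "qd": joint speeds; "joint_efforts": joint torques, N m; "eef_pos": TCP position; "ee_rot": TCP orientation; "force": force on the tool from outside, world axes, zero at the start; "moment": the same for the moment, N m; "width": finger opening in m.
Only numpy, scipy, OpenCV 4.12 (cv2) and the standard library are available. Lean on these libraries where they do the work, as an engineer would, in place of code of your own. Each camera call takes 0.05 s, during which the arm holds its last target.

## Task

Set up the test-weight check of the blue scale: put the empty steel pan in the middle of its platform, then stack the three test weights one at a time in the middle of the pan, the large black one first, the brass one on top of it and the small red one on top of that, each centred on the one below. Set the weights down gently, without dropping them; keep the yellow scale empty, leave the jar and the carton where they are, and let go of everything at the end.

Things in the scene. Friction and masses are not known exactly. Their poses are not given: they have to be found in the camera images.
- scale_blue: Fixed bench scale, BLUE housing, with a flat square steel platform 140 x 140 mm whose upper face, the highest part, is 45 mm above the table and does not sink. The housing, 36 mm high, reaches 95 mm from the platform's centre in front, 75 mm behind, 78 mm sideways. Origin: at table height below the platform's centre; x points away from the front panel (dark blank display), z up.
- scale_yellow: The other bench scale, same shape and size but with a YELLOW housing; it stays empty. Origin: at table height below the platform's centre; x points away from the front panel (dark blank display), z up.
- pan: Round open weighing pan of bright steel, 0.12 kg: 140 mm across the rim, 134 mm across the flat bottom, 26 mm high; nearly upright wall 3 mm thick, inner floor 4 mm above the underside. Starts empty and upright on the table. Lift it by pinching the wall anywhere on the rim, one finger inside. Origin: centre of its underside; z up.
- weight_large: Large test weight: black disc, 60 mm diameter, 28 mm high, about 0.57 kg. Origin: centre of its underside; z up along its axis. It stands upright on the table. Take it round the side from above.
- weight_medium: Medium test weight: brass (golden) disc, 48 mm diameter, 24 mm high, about 0.37 kg. Origin: centre of its underside; z up along its axis. It stands upright on the table. Take it round the side from above.
- weight_small: Small test weight: red disc, 36 mm diameter, 22 mm high, about 0.17 kg. Origin: centre of its underside; z up along its axis. It stands upright on the table. Take it round the side from above.
- jar: Bystander: small sample jar with a green cap and white label, 52 mm diameter, 48 mm high, loose. Origin: centre of its underside; z up.
- carton: Bystander: small brown cardboard carton with a pale strip across its top, 66 x 44 mm (x, y), 34 mm high, loose. Origin: centre of its underside; z up.
There are look-alikes about, which are no part of the job. What is shaped like the pan but green is not meant.

How it is judged:
On the way, in this order (a step that is already met when the one before it is completed fails the run):
1. the pan stands level and centred on the blue scale's platform, let go (horizontal distance between pan and scale_blue below 0.015 m and z of pan in the frame of scale_blue between 0.041 and 0.049 m and angle between pan's own z axis and vertical below 0.1 rad and contact force between the fingers and pan below 0.1 N), for 0.2 s.
2. the large black weight stands in the middle of the pan, let go (horizontal distance between weight_large and pan below 0.012 m and z of weight_large in the frame of pan between 0 and 0.008 m and angle between weight_large's own z axis and vertical below 0.1 rad and contact force between the fingers and weight_large below 0.1 N), for 0.2 s.
3. the brass weight stands centred on the black one, let go (horizontal distance between weight_medium and weight_large below 0.01 m and z of weight_medium in the frame of weight_large between 0.024 and 0.032 m and angle between weight_medium's own z axis and vertical below 0.1 rad and contact force between the fingers and weight_medium below 0.1 N), for 0.2 s.
4. the small red weight stands centred on the brass one, let go (horizontal distance between weight_small and weight_medium below 0.01 m and z of weight_small in the frame of weight_medium between 0.02 and 0.028 m and angle between weight_small's own z axis and vertical below 0.1 rad and contact force between the fingers and weight_small below 0.1 N), for 0.2 s.
At the end, for the whole second after the job is handed in: Pan level on the blue scale within 15 mm of the platform centre; black weight on its floor within 12 mm of its centre, brass on black and red on brass within 10 mm of the axis below; all upright within 0.1 rad, at rest and released; jar and carton within 20 mm of their starts (horizontal distance between pan and scale_blue below 0.015 m and z of pan in the frame of scale_blue between 0.041 and 0.049 m and angle between each of pan, weight_large, weight_medium, weight_small's own z axis and vertical below 0.1 rad and horizontal distance between weight_large and pan below 0.012 m and z of weight_large in the frame of pan between 0 and 0.008 m and horizontal distance between weight_medium and weight_large below 0.01 m and z of weight_medium in the frame of weight_large between 0.024 and 0.032 m and horizontal distance between weight_small and weight_medium below 0.01 m and z of weight_small in the frame of weight_medium between 0.02 and 0.028 m and linear speed of each of pan, weight_large, weight_medium, weight_small below 0.02 m/s and distance of each of jar, carton from where it was at the start of the episode below 0.02 m); the robot touches nothing.
It fails at once if the pan or a weight was put on the yellow scale (contact force between scale_yellow and pan above 0.5 N or contact force between scale_yellow and weight_large above 0.5 N or contact force between scale_yellow and weight_medium above 0.5 N or contact force between scale_yellow and weight_small above 0.5 N).
It fails at once if the jar or the carton was shifted by more than 20 mm or knocked over (distance of any of jar, carton from where it was at the start of the episode above 0.02 m or angle between any of jar, carton's own z axis and vertical above 0.5 rad).
It fails at once if a weight was dropped (fell free for more than about 20 mm) ((contact force between weight_large and anything else below 0.05 N and linear speed of weight_large above 0.6 m/s) or (contact force between weight_medium and anything else below 0.05 N and linear speed of weight_medium above 0.6 m/s) or (contact force between weight_small and anything else below 0.05 N and linear speed of weight_small above 0.6 m/s)).
It also fails if it takes over 115 s, if anything falls off the work surface, if the arm or the gripper's body presses on something with over 40 N, if the wrist force passes 120 N, or if a joint passes its speed limit or range.

## Working session

There is one attempt and no reset: what is moved stays moved. The work goes in short steps, Python scripts to look and compute and a tool call to move; the robot and the scene stay as the last step left them, time stands still between calls to the robot, and variables do not carry over. Pictures are saved under pics/ and viewed, and the job is handed in when it is done.

Besides the shell and the picture viewer there is one more tool, called after "Emit:" by a JSON object that holds its "fn" and its "kwargs", one argument or row to a line. carry_out: Moves the arm, as the interface text tells. Shifts and turns lie within -1 to 1; 1 stands for 0.04 m of shift or 4 degrees of turn. Its arguments: {"type":"object","properties":{"deltas":{"type":"array","items":{"type":"array","items":{"type":"number","minimum":-1,"maximum":1}}},"hand":{"type":"number"},"newtons":{"type":"number"}},"required":["deltas"]}

```bash
mkdir -p pics; python3 - <<'E'
from station import arm,cams
import cv2,numpy as np
np.set_printoptions(precision=4,suppress=True)
print(arm.get_state())
for n in ["scene","top","wrist"]:
    f=cams.grab_frame(n)
    cv2.imwrite(f"pics/{n}0.png",f["pixels"][:,:,::-1])
    print(n,{k:v for k,v in f.items() if k!="pixels"})
E
```

```text
{'t': 0.0, 'q': array([-1.0569,  0.3593,  0.011 , -0.0004, -1.2241, -0.2881]), 'qd': array([-0.0007, -0.0007,  0.0008,  0.0014, -0.0003, -0.0007]), 'joint_efforts': array([  0.0008, -58.2715,  29.306 ,   6.9972,   0.0068,  -0.0002]), 'eef_pos': array([ 0.1509, -0.6573,  0.19  ]), 'ee_rot': array([1.6493, 1.5691, 1.8749]), 'force': array([-0.17  , -0.3984, -0.4406]), 'moment': array([-0.0287, -0.0158,  0.044 ]), 'width': 0.08773433942484968}
scene {'fx': 423.0344022044462, 'fy': 423.0344022044462, 'cx': 285.19365272237695, 'cy': 211.99150690520662, 'T': array([[ 0.7474, -0.542 ,  0.3842,  0.8586],
       [ 0.6642,  0.5963, -0.4509, -0.4546],
       [ 0.0153,  0.5921,  0.8057,  0.8543],
       [ 0.    ,  0.    ,  0.    ,  1.    ]])}
top {'fx': 527.903009802726, 'fy': 527.903009802726, 'cx': 283.1328630059463, 'cy': 208.360448072356, 'T': array([[-0.017 ,  0.9968, -0.0782,  0.3484],
       [-0.9998, -0.018 , -0.0116, -0.0002],
       [-0.013 ,  0.078 ,  0.9969,  1.5404],
       [ 0.    ,  0.    ,  0.    ,  1.    ]])}
wrist {'fx': 347.84249697906887, 'fy': 347.84249697906887, 'cx': 277.1282864531861, 'cy': 211.23086229088094, 'hand_eye': array([[ 0.0008,  0.2974, -0.9548, -0.1927],
       [ 1.    ,  0.0006,  0.001 , -0.0003],
       [ 0.0008, -0.9548, -0.2974, -0.0797],
       [ 0.    ,  0.    ,  0.    ,  1.    ]])}
```

View pics/scene0.png

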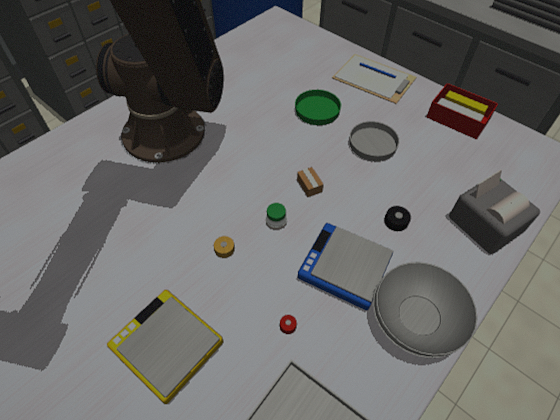

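View pics/top0.png

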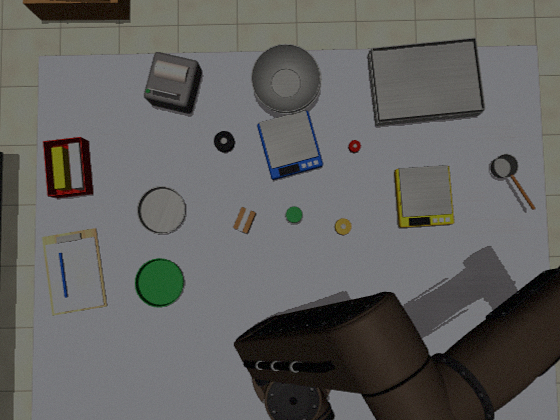

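View pics/wrist0.png

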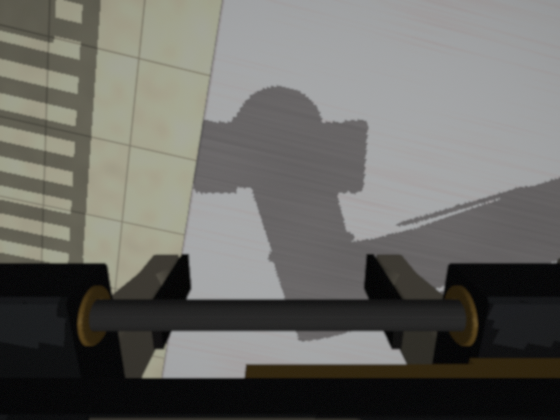

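The pan is the bright grey one (top 162,210; scene 373,140). The look-alikes are the green pan (top 160,282) and the large bowl (top 286,78). The weights are black (224,141), brass (343,226) and red (354,146). Next I'll look at enlarged crops.

```bash
python3 - <<'E'
import cv2
t=cv2.imread("pics/top0.png");s=cv2.imread("pics/scene0.png")
cv2.imwrite("pics/c1.png",cv2.resize(t[100:250,125:325],None,fx=4,fy=4,interpolation=cv2.INTER_CUBIC))
cv2.imwrite("pics/c2.png",cv2.resize(s[110:310,290:490],None,fx=3,fy=3,interpolation=cv2.INTER_CUBIC))
cv2.imwrite("pics/c3.png",cv2.resize(s[190:340,200:400],None,fx=4,fy=4,interpolation=cv2.INTER_CUBIC))
cv2.imwrite("pics/c4.png",cv2.resize(t[100:250,250:450],None,fx=4,fy=4,interpolation=cv2.INTER_CUBIC))
E
```

```text
(no output)
```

View pics/c1.png

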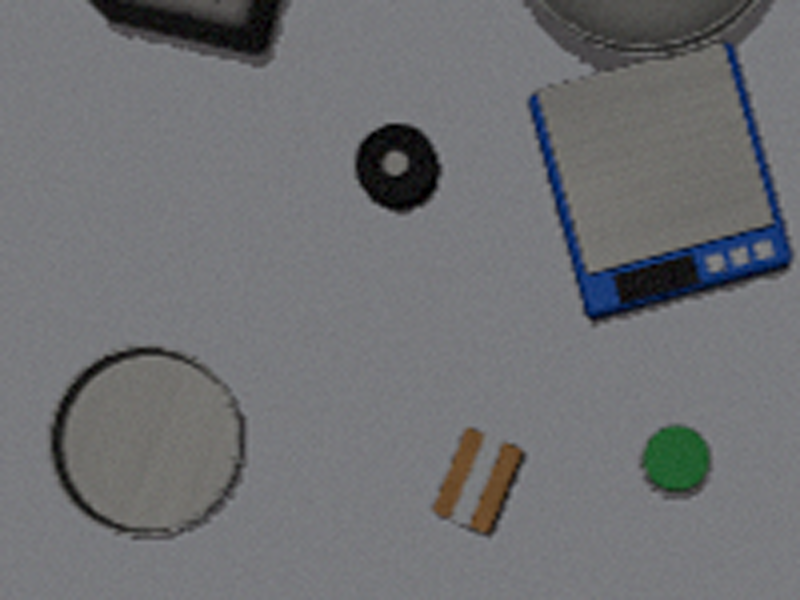

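View pics/c2.png

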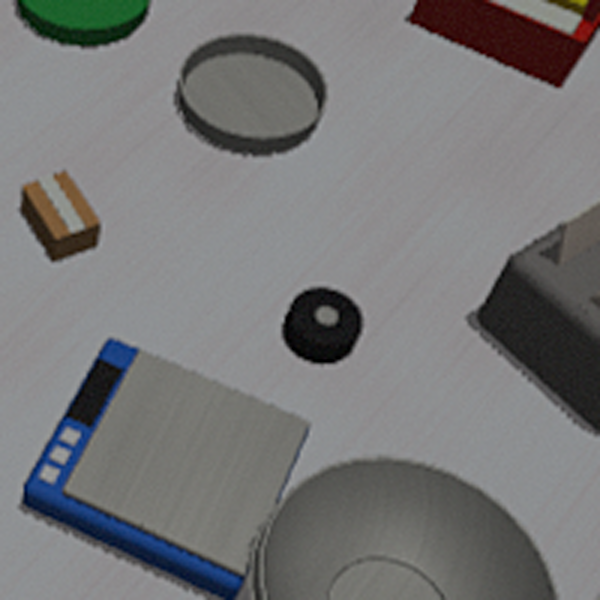

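View pics/c3.png

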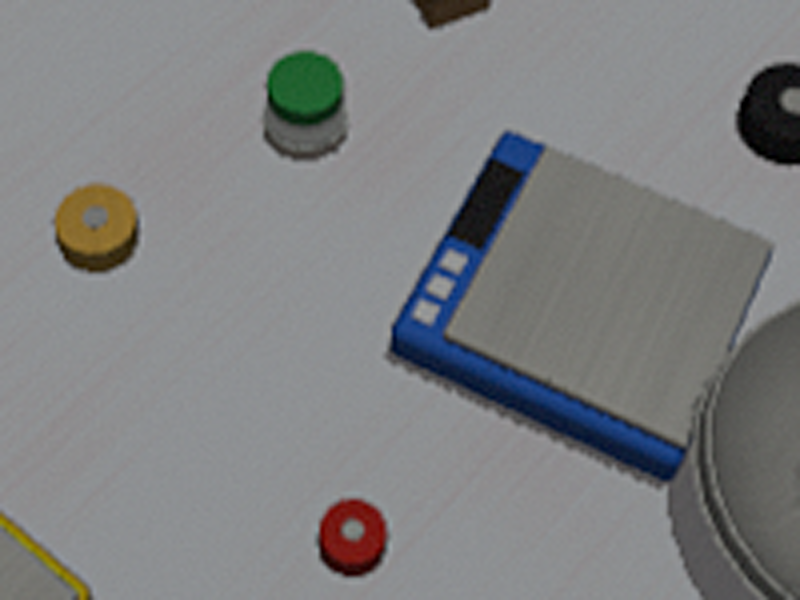

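View pics/c4.png

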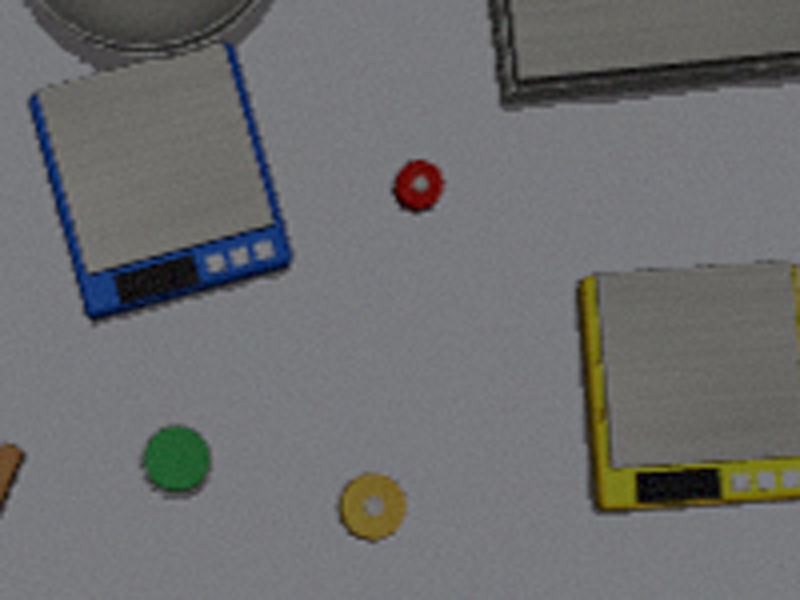

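```bash
cat > h.py <<'E'
import numpy as np
np.set_printoptions(precision=4,suppress=True)
from scipy.optimize import least_squares
from scipy.spatial.transform import Rotation as R
K={"scene":(423.0344,285.1937,211.9915,np.array([[ 0.7474,-0.542,0.3842,0.8586],[0.6642,0.5963,-0.4509,-0.4546],[0.0153,0.5921,0.8057,0.8543],[0,0,0,1]])),
"top":(527.903,283.1329,208.3604,np.array([[-0.017,0.9968,-0.0782,0.3484],[-0.9998,-0.018,-0.0116,-0.0002],[-0.013,0.078,0.9969,1.5404],[0,0,0,1]]))}
HE=np.array([[0.0008,0.2974,-0.9548,-0.1927],[1,0.0006,0.001,-0.0003],[0.0008,-0.9548,-0.2974,-0.0797],[0,0,0,1]])
WK=(347.8425,277.1283,211.2309)
def T(pos,rpy):
    m=np.eye(4);m[:3,:3]=R.from_euler('xyz',rpy).as_matrix();m[:3,3]=pos;return m
def ray(k,uv):
    f,cx,cy,M=k
    d=M[:3,:3]@np.array([(uv[0]-cx)/f,-(uv[1]-cy)/f,-1]);return M[:3,3],d/np.linalg.norm(d)
def tri(rs):
    A=sum(np.eye(3)-np.outer(d,d) for o,d in rs);b=sum((np.eye(3)-np.outer(d,d))@o for o,d in rs)
    p=np.linalg.solve(A,b);return p,[np.linalg.norm((np.eye(3)-np.outer(d,d))@(p-o))*1000 for o,d in rs]
def plane(k,uv,z):
    o,d=ray(k,uv);return o+d*(z-o[2])/d[2]
def wk(pose): return WK+(T(*pose)@HE,)
def crop(p,off,s): return ((p[0]+.5)/s-.5+off[0],(p[1]+.5)/s-.5+off[1])
E
python3 - <<'E'
from h import *
t,s=K["top"],K["scene"]
c1=lambda p:crop(p,(125,100),4);c4=lambda p:crop(p,(250,100),4);c2=lambda p:crop(p,(290,110),3);c3=lambda p:crop(p,(200,190),4)
for n,a,b,z in [("black",c1((395,163)),c2((327,316)),.028),("brass",c4((373,506)),c3((95,217)),.024),("red",c4((420,184)),c3((353,530)),.022),
 ("FL",c1((585,273)),c3((543,146)),.045),("FR",c1((775,228)),c3((445,335)),.045),("BR",c1((728,42)),c3((687,443)),.045),("BL",c1((535,95)),c3((772,245)),.045),("pan",c1((148,442)),c2((251,88)),.026),
 ("jar",c1((677,459)),c3((306,88)),.048),("carton",c1((479,481)),c2((59,207)),.034)]:
    print(n,*tri([ray(t,a),ray(s,b)]),plane(t,a,z),plane(s,b,z))
# bowl rim, approx
E
```

```text
black [0.6713 0.1896 0.0217] [np.float64(1.8808298166358355), np.float64(1.8808298166358366)] [0.6684 0.1878 0.028 ] [0.6742 0.1861 0.028 ]
brass [ 0.4141 -0.1527  0.0185] [np.float64(1.2241232718758628), np.float64(1.2241232718759005)] [ 0.4131 -0.1531  0.024 ] [ 0.4178 -0.1538  0.024 ]
red [ 0.6491 -0.1934  0.0148] [np.float64(1.4502712535047022), np.float64(1.4502712535047662)] [ 0.6467 -0.1935  0.022 ] [ 0.6519 -0.1946  0.022 ]
FL [0.5836 0.0506 0.038 ] [np.float64(0.0726835985112899), np.float64(0.0726835985112348)] [0.5824 0.0503 0.045 ] [0.586  0.0463 0.045 ]
FR [ 0.6167 -0.0845  0.0345] [np.float64(3.37527493740778), np.float64(3.3752749374077045)] [ 0.6123 -0.0862  0.045 ] [ 0.6222 -0.0869  0.045 ]
BR [ 0.7519 -0.0532  0.0438] [np.float64(3.7452364705950068), np.float64(3.7452364705951497)] [ 0.7484 -0.0553  0.045 ] [ 0.7549 -0.0513  0.045 ]
BL [0.7178 0.0864 0.0315] [np.float64(2.4282064845230193), np.float64(2.428206484522913)] [0.7124 0.0843 0.045 ] [0.7219 0.0792 0.045 ]
pan [0.4713 0.3722 0.0158] [np.float64(2.5476774741294377), np.float64(2.5476774741294914)] [0.4684 0.3681 0.026 ] [0.4778 0.364  0.026 ]
jar [ 0.45   -0.0117  0.0356] [np.float64(1.9428135573013152), np.float64(1.9428135573014318)] [ 0.4478 -0.013   0.048 ] [ 0.4575 -0.017   0.048 ]
carton [0.4372 0.1305 0.0247] [np.float64(1.4716160311118656), np.float64(1.471616031111838)] [0.4355 0.1287 0.034 ] [0.4429 0.1251 0.034 ]
```

```bash
cat >> h.py <<'E'
def plan(target,psi_deg=None):
    """print deltas in tool units from current pose to target"""
    from station import arm
    s=arm.get_state();M=T(s["eef_pos"],s["ee_rot"])
    d=M[:3,:3].T@(np.array(target)-M[:3,3])
    ps=np.degrees(np.arctan2(M[1,1],M[0,1]))
    out="t=%.1f pos=%s psi=%.1f tilt=%.2f | shift units tool %s"%(s["t"],s["eef_pos"],ps,np.degrees(np.arccos(-M[2,0])),d/0.04)
    if psi_deg is not None:
        p=np.radians(psi_deg);D=np.array([[0,np.cos(p),np.sin(p)],[0,np.sin(p),-np.cos(p)],[-1,0,0]])
        out+=" | turn units %s"%(np.degrees(R.from_matrix(M[:3,:3].T@D).as_rotvec())/4)
    print(out,"q",s["q"],"F",s["force"],"w %.4f"%s["width"])
E
python3 -c "
from h import *
plan([0.46,0.3,0.25],0)
t,s=K['top'],K['scene']
# bowl rim left/right/near in top at z=.08
for p in [(252,80),(321,80),(286,113),(286,45)]: print(plane(t,p,.08))
for p in [(373,300),(475,310)]: print(plane(s,p,.08))
"
```

```text
t=0.1 pos=[ 0.151  -0.6574  0.1902] psi=102.9 tilt=0.08 | shift units tool [-1.4676 21.6017 12.8866] | turn units [25.7333 -0.0183 -0.0118] q [-1.0569  0.3592  0.0112 -0.0003 -1.2241 -0.2881] F [-0.3603 -0.2115  0.6133] w 0.0875
[0.829  0.0987 0.08  ]
[ 0.8249 -0.0964  0.08  ]
[0.732  0.0041 0.08  ]
[0.9287 0.0007 0.08  ]
[ 0.7613 -0.0659  0.08  ]
[0.9221 0.0506 0.08  ]
```

Emit:
{"fn": "carry_out", "kwargs": {
  "deltas": [
    [-0.5,0.7,0.95,0,0,0],
    [-0.5,0.7,0.95,0,0,0],
    [-0.5,0.7,0.95,0,0,0],
    [-0.5,0.7,0.95,0,0,0],
    [-0.5,0.7,0.95,0,0,0]
  ]
}}

```text
t: 0.65
eef_pos: [0.3003, -0.48, 0.2832]
ee_rot: [1.923, 1.557, 2.14]
force: [0.9, -1.0, 0.6]
width: 0.0876
```

Emit:
{"fn": "carry_out", "kwargs": {
  "deltas": [
    [-0.3,0.7,0.95,0,0,0],
    [0,0.7,0.95,0,0,0],
    [0,0.7,0.95,0,0,0],
    [0,0.7,0.95,0,0,0],
    [0,0.7,0.95,0,0,0]
  ]
}}

```text
t: 1.15
eef_pos: [0.4609, -0.2955, 0.3007]
ee_rot: [1.569, 1.562, 1.785]
force: [1.8, -1.7, -0.1]
width: 0.0878
```

```bash
python3 -c "
from h import *
plan([0.52,-0.2,0.28],180)"
```

```text
t=1.1 pos=[ 0.4609 -0.2955  0.3007] psi=102.4 tilt=0.50 | shift units tool [0.5345 2.0097 1.9557] | turn units [-19.4059   0.0855  -0.1059] q [-0.2186  0.0989 -0.0781 -0.0081 -1.3975 -1.1348] F [ 1.8446 -1.6631 -0.0772] w 0.0878
```

Emit:
{"fn": "carry_out", "kwargs": {
  "deltas": [
    [0.1,0.5,0.5,-1,0,0],
    [0.1,0.5,0.5,-1,0,0],
    [0.1,0.5,0.4,-1,0,0],
    [0.1,0.5,0.4,-1,0,0],
    [0,0,0,-1,0,0]
  ]
}}

```text
t: 1.65
eef_pos: [0.5078, -0.1878, 0.2832]
ee_rot: [1.347, 1.56, 1.93]
force: [0.8, -0.2, 0.0]
width: 0.0875
```

Emit:
{"fn": "carry_out", "kwargs": {
  "deltas": [
    [0,0,0,-1,0,0],
    [0,0,0,-1,0,0],
    [0,0,0,-1,0,0],
    [0,0,0,-1,0,0],
    [0,0,0,-1,0,0]
  ]
}}

```text
t: 2.15
eef_pos: [0.5073, -0.1855, 0.2817]
ee_rot: [1.166, 1.558, 2.117]
force: [-0.7, -0.3, 0.6]
width: 0.0874
```

Emit:
{"fn": "carry_out", "kwargs": {
  "deltas": [
    [0,0,0,-1,0,0],
    [0,0,0,-1,0,0],
    [0,0,0,-1,0,0],
    [0,0,0,-1,0,0],
    [0,0,0,-1,0,0]
  ]
}}

```text
t: 2.65
eef_pos: [0.5062, -0.1851, 0.2804]
ee_rot: [0.917, 1.556, 2.232]
force: [-0.5, 0.2, 0.1]
width: 0.0878
```

Emit:
{"fn": "carry_out", "kwargs": {
  "deltas": [
    [0,0,0,-1,0,0],
    [0,0,0,-1,0,0],
    [0,0,0,-1,0,0],
    [0,0,0,-1,0,0],
    [0,0,0,-0.4,0,0]
  ]
}}

```text
t: 3.15
eef_pos: [0.5051, -0.1847, 0.2791]
ee_rot: [0.677, 1.554, 2.313]
force: [-0.4, 0.5, 0.9]
width: 0.0878
```

```bash
cat >> h.py <<'E'
def shot(name):
    from station import arm,cams
    import cv2,json
    s=arm.get_state();f=cams.grab_frame("wrist")
    cv2.imwrite(f"pics/{name}.png",f["pixels"][:,:,::-1])
    json.dump([list(s["eef_pos"]),list(s["ee_rot"])],open(f"pics/{name}.json","w"))
    return f["pixels"]
def load(name):
    import json
    return wk(json.load(open(f"pics/{name}.json")))
E
python3 -c "
from h import *
plan([0.52,-0.2,0.28],180)
shot('w1')"
```

```text
t=3.1 pos=[ 0.5051 -0.1847  0.2791] psi=-176.2 tilt=0.98 | shift units tool [-0.0309 -0.3457 -0.4052] | turn units [ 0.9415  0.1851 -0.159 ] q [ 0.0037  0.0959 -0.1271 -0.0129 -1.3593  0.0648] F [-0.3694  0.466   0.9261] w 0.0878
```

View pics/w1.png

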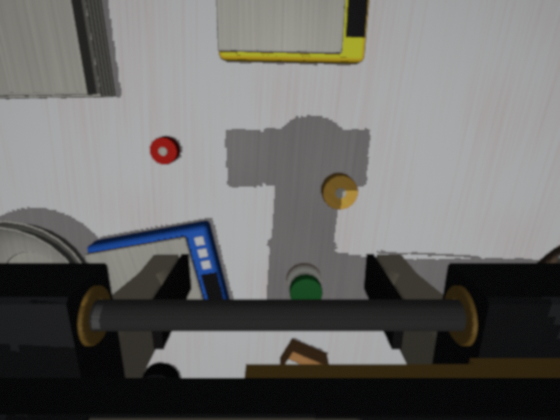

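The red weight's dot is at about (163,151) and the brass weight's at about (339,192). I'll refine those from this view later. Next I'll move over the blue scale and the pan.

```bash
python3 -c "
from h import *
k=load('w1')
print('red',plane(k,(163,151),.022),tri([ray(k,(163,151)),ray(K['top'],crop((420,184),(250,100),4))]))
print('brass',plane(k,(339,192),.024),tri([ray(k,(339,192)),ray(K['top'],crop((373,506),(250,100),4))]))
plan([0.55,0.1,0.28],180)"
```

```text
red [ 0.65   -0.1928  0.022 ] (array([ 0.647 , -0.1933,  0.0276]), [np.float64(1.428110532804939), np.float64(1.4281105328048738)])
brass [ 0.4187 -0.1535  0.024 ] (array([ 0.4152, -0.1527,  0.016 ]), [np.float64(2.1409026879037754), np.float64(2.140902687903828)])
t=3.2 pos=[ 0.5051 -0.1847  0.2791] psi=-176.2 tilt=0.98 | shift units tool [ 0.0538 -1.5931  7.0267] | turn units [ 0.952   0.1857 -0.1602] q [ 0.0037  0.0959 -0.1271 -0.0129 -1.3593  0.0655] F [-0.7772  0.373   0.4791] w 0.0879
```

Emit:
{"fn": "carry_out", "kwargs": {
  "deltas": [
    [0,-0.25,0.95,0.4,0.1,-0.1],
    [0,-0.25,0.95,0.3,0.1,-0.1],
    [0,-0.25,0.95,0.25,0,0],
    [0,-0.25,0.95,0,0,0],
    [0,-0.25,0.95,0,0,0]
  ]
}}

```text
t: 3.7
eef_pos: [0.5508, 0.0079, 0.2791]
ee_rot: [-2.11, 1.568, -0.554]
force: [1.6, -1.0, -0.6]
width: 0.0876
```

Emit:
{"fn": "carry_out", "kwargs": {
  "deltas": [
    [0,0,0.95,0,0,0],
    [0,0,0.95,0,0,0],
    [0,0,0.6,0,0,0],
    [0,0,0,0,0,0]
  ]
}}

```text
t: 4.1
eef_pos: [0.5523, 0.1163, 0.2775]
ee_rot: [-2.784, 1.569, -1.228]
force: [-0.5, 0.1, 0.0]
width: 0.0876
```

```bash
python3 -c "
from h import *
plan([0.50,0.35,0.28],180)
shot('w2')"
```

```text
t=4.1 pos=[0.5523 0.1163 0.2775] psi=179.2 tilt=0.11 | shift units tool [-0.0745  1.3929  5.8232] | turn units [-0.2124 -0.026   0.0095] q [ 0.5557  0.1315 -0.0957  0.0019 -1.344  -0.571 ] F [-0.5485  0.1456  0.019 ] w 0.0876
```

View pics/w2.png

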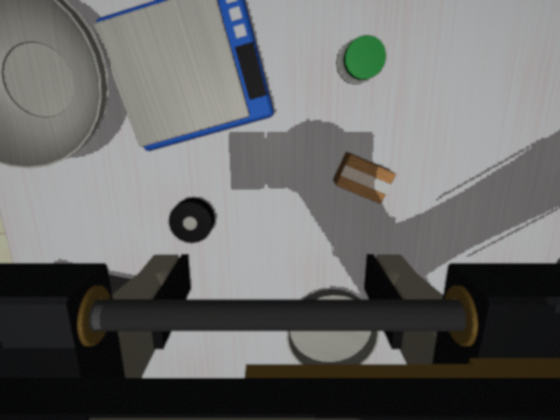

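Emit:
{"fn": "carry_out", "kwargs": {
  "deltas": [
    [0,0.4,0.95,0,0,0],
    [0,0.4,0.95,0,0,0],
    [0,0.4,0.95,0,0,0],
    [0,0.4,0.95,0,0,0],
    [0,0.4,0.95,0,0,0]
  ]
}}

```text
t: 4.65
eef_pos: [0.4752, 0.3045, 0.2768]
ee_rot: [-3.093, 1.567, -1.551]
force: [0.2, 0.1, -0.8]
width: 0.0876
```

Emit:
{"fn": "carry_out", "kwargs": {
  "deltas": [
    [0.5,0,0.95,-0.1,0,0],
    [0.5,0,0.3,-0.1,0,0],
    [0,0,0,0,0,0]
  ]
}}

```text
t: 4.95
eef_pos: [0.4755, 0.3581, 0.2363]
ee_rot: [-2.528, 1.569, -0.971]
force: [-0.4, -1.0, -0.6]
width: 0.0873
```

```bash
python3 -c "
from h import *
plan([0.410,0.365,0.10],180)
shot('w3')"
```

```text
t=5.0 pos=[0.4755 0.3581 0.2363] psi=179.3 tilt=0.13 | shift units tool [3.4055 1.6443 0.1584] | turn units [-0.1874 -0.0259  0.018 ] q [ 0.975   0.2025 -0.101   0.0021 -1.2681 -0.9887] F [-0.4058 -0.9601 -0.5809] w 0.0873
```

View pics/w3.png

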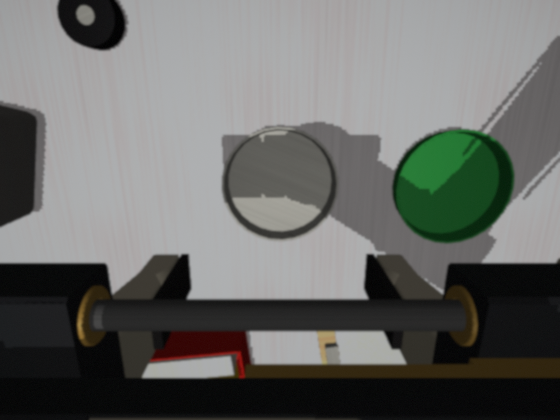

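```bash
python3 -c "
from h import *
import cv2
im=cv2.imread('pics/w3.png');cv2.imwrite('pics/w3c.png',cv2.resize(im[110:260,205:355],None,fx=4,fy=4,interpolation=cv2.INTER_CUBIC))
k=load('w3')
for p in [(223,183),(336,183),(280,240),(280,126)]: print(plane(k,p,.026))
k2=load('w2')
for p in [(97,20),(147,147),(248,118)]: print(plane(k2,p,.045))
print('black',plane(k2,(190,223),.028),plane(k,(85,15),.028), tri([ray(k2,(190,223)),ray(k,(85,15)),ray(K['scene'],crop((327,316),(290,110),3))]))
"
```

```text
[0.5407 0.3676 0.026 ]
[0.407  0.3694 0.026 ]
[0.474 0.441 0.026]
[0.4725 0.3029 0.026 ]
[ 0.7476 -0.0535  0.045 ]
[0.7103 0.0847 0.045 ]
[0.5865 0.0527 0.045 ]
black [0.6715 0.1886 0.028 ] [0.6718 0.1889 0.028 ] (array([0.673 , 0.1888, 0.0251]), [np.float64(0.9934514193960682), np.float64(0.5872924005730645), np.float64(0.6007229476005136)])
```

View pics/w3c.png

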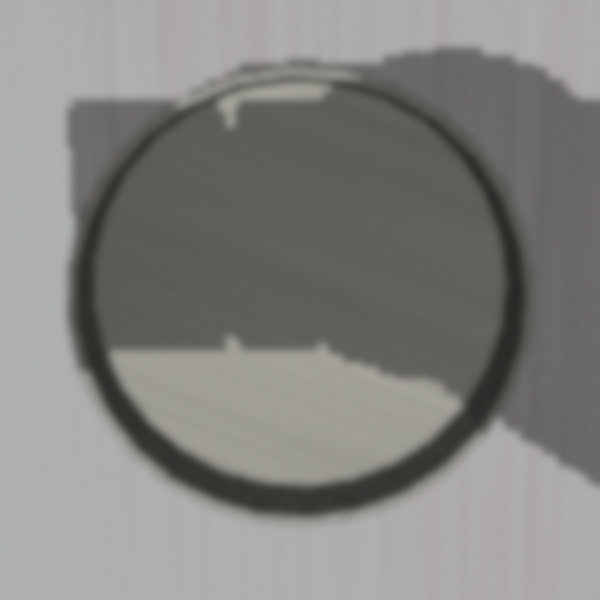

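Emit:
{"fn": "carry_out", "kwargs": {
  "deltas": [
    [0.5,0.6,0.1,-0.1,0,0],
    [0.8,0.6,0.1,-0.1,0,0],
    [0.9,0.5,0.1,0,0,0],
    [0.9,0,0,0,0,0],
    [0.7,0,0,0,0,0]
  ],
  "hand": 0.55
}}

```text
t: 5.5
eef_pos: [0.4145, 0.369, 0.0921]
ee_rot: [-0.885, 1.552, 0.679]
force: [0.5, 1.0, 1.2]
width: 0.0532
```

Emit:
{"fn": "carry_out", "kwargs": {
  "deltas": [
    [0,0,0,0,0,0],
    [0,0,0,0,0,0]
  ]
}}

```text
t: 5.7
eef_pos: [0.4149, 0.3657, 0.0916]
ee_rot: [-1.005, 1.556, 0.557]
force: [0.2, -0.3, 1.2]
width: 0.0409
```

```bash
python3 -c "
from h import *
plan([0.4055,0.370,0.010],180)
shot('w4')"
```

```text
t=5.7 pos=[0.4149 0.3657 0.0916] psi=179.4 tilt=0.86 | shift units tool [2.0375 0.2617 0.0891] | turn units [-0.137   0.1151  0.183 ] q [ 1.0826  0.2373 -0.4107  0.0096 -0.9098 -1.0981] F [ 0.206  -0.2955  1.1886] w 0.0409
```

View pics/w4.png

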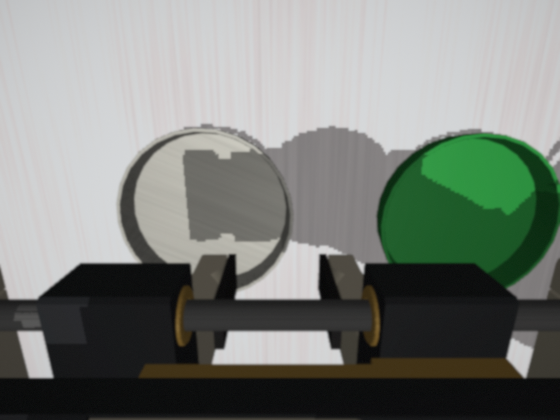

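```bash
python3 -c "
from h import *
k=load('w4')
for p in [(290,210),(118,205),(205,127)]: print(plane(k,p,.026))
"
```

```text
[0.4063 0.366  0.026 ]
[0.5401 0.3611 0.026 ]
[0.4678 0.3026 0.026 ]
```

Emit:
{"fn": "carry_out", "kwargs": {
  "deltas": [
    [0.5,0.15,0.08,-0.1,0.1,0.15],
    [0.5,0.1,0.05,0,0,0],
    [0.5,0,0,0,0,0],
    [0.35,0,0,0,0,0],
    [0.1,0,0,0,0,0]
  ]
}}

```text
t: 6.25
eef_pos: [0.41, 0.3767, 0.0192]
ee_rot: [-0.595, 1.554, 0.972]
force: [-0.4, -0.6, -0.2]
width: 0.0393
```

```bash
python3 -c "
from h import *
plan([0.4050,0.370,0.010],180)
shot('w5')"
```

```text
t=6.2 pos=[0.41   0.3767 0.0192] psi=179.7 tilt=0.96 | shift units tool [ 0.2266  0.1256 -0.1714] | turn units [-0.0618  0.1989  0.1352] q [ 1.0965  0.3303 -0.4789  0.0031 -0.745  -1.1031] F [-0.4107 -0.6009 -0.1769] w 0.0393
```

View pics/w5.png

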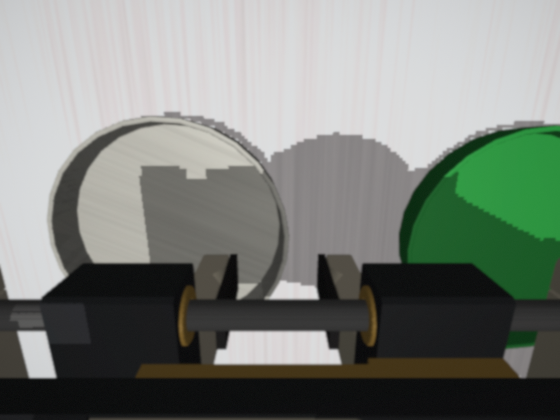

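Emit:
{"fn": "carry_out", "kwargs": {
  "deltas": [
    [0.12,0.1,-0.15,-0.1,0.2,0.15],
    [0.1,0,0,0,0,0],
    [0,0,0,0,0,0]
  ]
}}

```text
t: 6.6
eef_pos: [0.4069, 0.3718, 0.012]
ee_rot: [0.026, 1.569, 1.6]
force: [0.3, 0.0, 1.4]
width: 0.0398
```

Emit:
{"fn": "carry_out", "kwargs": {
  "deltas": [
    [0,0,0,0,0,0],
    [0,0,0,0,0,0],
    [0,0,0,0,0,0],
    [0,0,0,0,0,0],
    [0,0,0,0,0,0]
  ],
  "hand": 1,
  "newtons": 35
}}

```text
t: 7.1
eef_pos: [0.4074, 0.3727, 0.0135]
ee_rot: [-0.336, 1.567, 1.239]
force: [0.3, 0.0, -0.1]
width: 0.0051
```

```bash
python3 -c "
from h import *
plan([0.4050,0.370,0.010],180)
shot('w6')"
```

```text
t=7.1 pos=[0.4074 0.3727 0.0135] psi=-179.8 tilt=0.23 | shift units tool [ 0.0868  0.061  -0.0677] | turn units [0.0528 0.0537 0.0186] q [ 1.0952  0.339  -0.4809 -0.0008 -0.747  -1.0909] F [ 0.2668  0.0325 -0.0647] w 0.0051
```

View pics/w6.png

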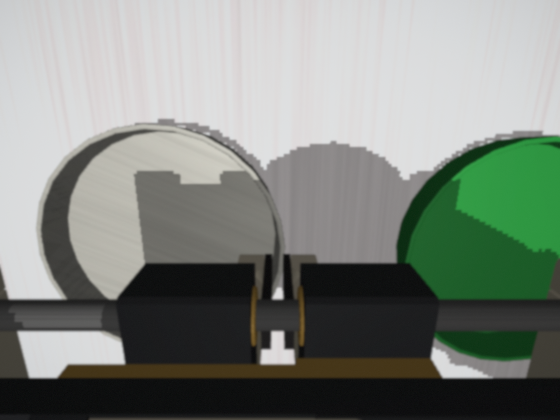

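Emit:
{"fn": "carry_out", "kwargs": {
  "deltas": [
    [0,0,0,0,0,0],
    [0,0,0,0,0,0]
  ]
}}

```text
t: 7.35
eef_pos: [0.4074, 0.3727, 0.0135]
ee_rot: [-0.341, 1.567, 1.233]
force: [0.3, -0.9, 0.3]
width: 0.0002
```

Emit:
{"fn": "carry_out", "kwargs": {
  "deltas": [
    [-0.2,0,0,0,0,0],
    [-0.4,0,0,0,0,0],
    [-0.6,0,0,0,0,0],
    [-0.6,0,0,0,0,0],
    [-0.6,0,0,0,0,0]
  ]
}}

```text
t: 7.85
eef_pos: [0.4059, 0.3699, 0.1109]
ee_rot: [2.426, 1.567, -2.283]
force: [0.8, -0.3, -0.5]
width: 0.0008
```

```bash
python3 -c "
from h import *
plan([0.6,0,0.15],180)
shot('w7')
from station import cams
import cv2
cv2.imwrite('pics/s7.png',cams.grab_frame('scene')['pixels'][:,:,::-1])"
```

```text
t=7.8 pos=[0.4059 0.3699 0.1109] psi=-179.8 tilt=0.23 | shift units tool [-0.9619 -4.8198 -9.2663] | turn units [ 0.0482 -0.0435 -0.0377] q [ 1.0951  0.2231 -0.3743 -0.0011 -0.9773 -1.0911] F [ 0.8106 -0.3325 -0.4882] w 0.0008
```

View pics/w7.png

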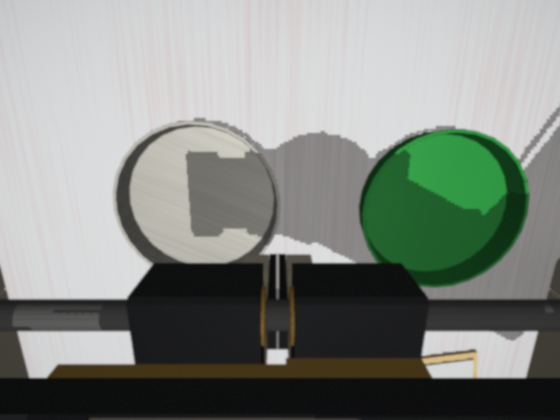

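View pics/s7.png

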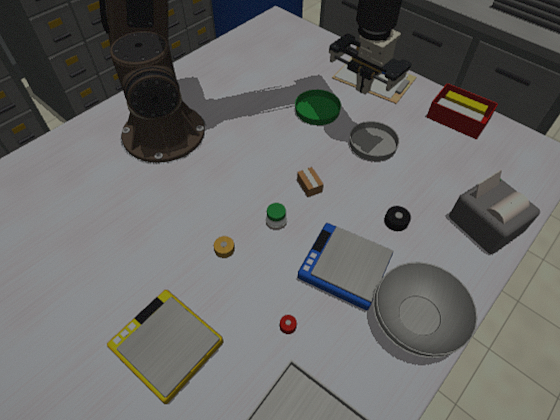

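```bash
python3 -c "
from h import *
import cv2
def proj(k,P):
    f,cx,cy,M=k;p=np.linalg.inv(M)@np.r_[P,1];return cx+f*p[0]/-p[2],cy-f*p[1]/-p[2]
a=cv2.imread('pics/s7.png');k=K['scene']
print('tcp in scene',proj(k,[.4059,.3699,.1109]))
k7=load('w7');print('tcp in wrist',proj(k7,[.4059,.3699,.1109]))
for z in (.026,.0,.013):
  for p in [(116,195),(278,195),(198,121)]: print(z,plane(k7,p,z))
cv2.imwrite('pics/s7c.png',cv2.resize(a[10:170,270:430],None,fx=4,fy=4,interpolation=cv2.INTER_CUBIC))
"
```

```text
tcp in scene (np.float64(358.33546063978446), np.float64(102.29111320701477))
tcp in wrist (np.float64(277.9273750313296), np.float64(242.72102111503898))
0.026 [0.5389 0.3627 0.026 ]
0.026 [0.4055 0.3624 0.026 ]
0.026 [0.4676 0.3035 0.026 ]
0.0 [ 0.5512  0.3694 -0.    ]
0.0 [0.4054 0.3691 0.    ]
0.0 [0.4733 0.3047 0.    ]
0.013 [0.5451 0.366  0.013 ]
0.013 [0.4055 0.3657 0.013 ]
0.013 [0.4704 0.3041 0.013 ]
```

View pics/s7c.png

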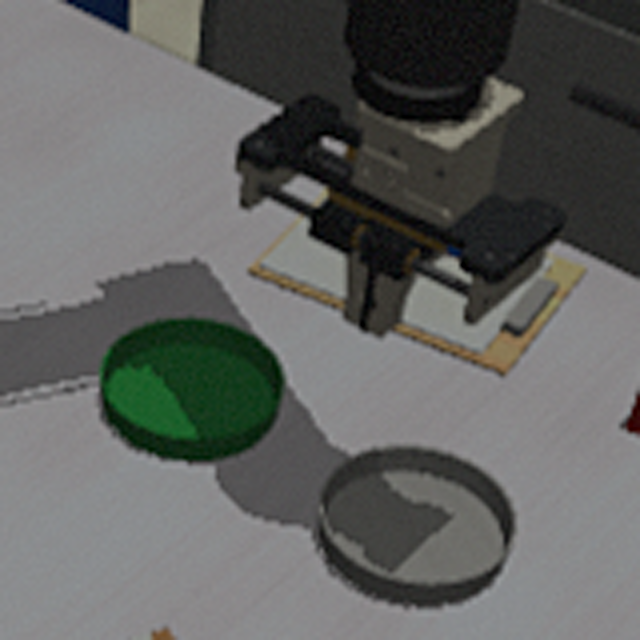

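The gripper closed to 0 mm and the pan stayed on the table. In both the wrist and scene views the fingertips appear well above the reported TCP. I'll check by descending over free table and watching the force.

Emit:
{"fn": "carry_out", "kwargs": {
  "deltas": [
    [0,0,0.9,0,0,0],
    [0.5,0,0.4,0,0,0],
    [0.7,0,0,0,0,0],
    [0.7,0,0,0,0,0],
    [0.4,0,0,0,0,0]
  ]
}}

```text
t: 8.45
eef_pos: [0.4092, 0.4296, 0.0251]
ee_rot: [-0.484, 1.557, 1.091]
force: [0.2, 0.1, 0.2]
width: 0.0002
```

```bash
python3 -c "
from h import *
plan([0.4050,0.42,0.010],180)
shot('w8')
from station import cams
import cv2
a=cams.grab_frame('scene')['pixels'][:,:,::-1];cv2.imwrite('pics/s8.png',cv2.resize(a[10:170,270:430],None,fx=4,fy=4,interpolation=cv2.INTER_CUBIC))"
```

```text
t=8.4 pos=[0.4092 0.4296 0.0251] psi=-179.8 tilt=0.81 | shift units tool [ 0.3739  0.1079 -0.2431] | turn units [0.0568 0.1787 0.0935] q [ 1.1394  0.3744 -0.3878  0.001  -0.7945 -1.1361] F [0.2142 0.0978 0.2323] w 0.0002
```

View pics/s8.png

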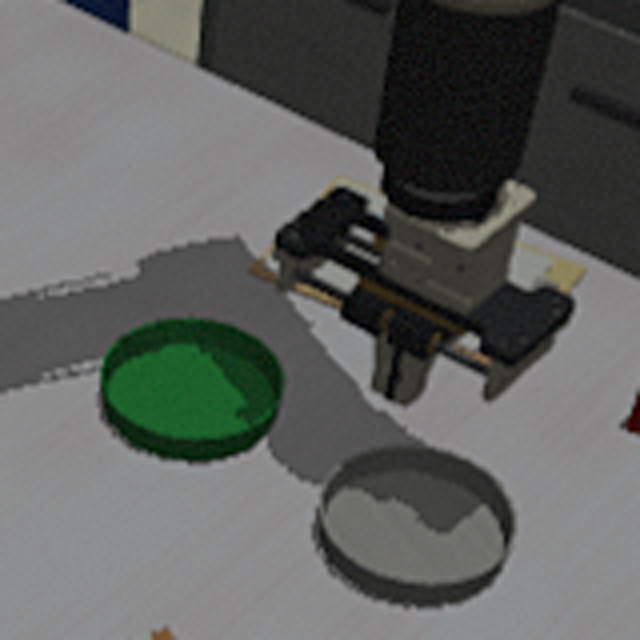

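View pics/w8.png

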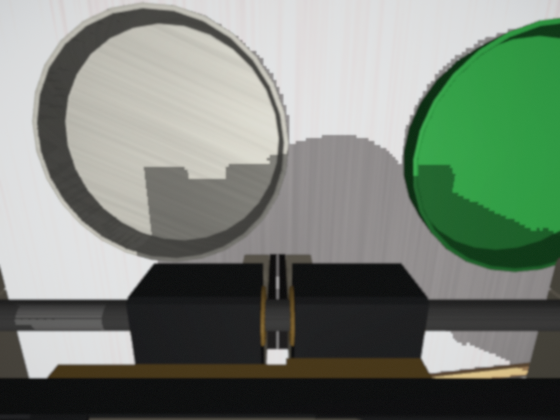

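Emit:
{"fn": "carry_out", "kwargs": {
  "deltas": [
    [0.3,0,-0.1,0,0.1,0.1],
    [0.25,0,0,0,0,0],
    [0.1,0,0,0,0,0]
  ]
}}

```text
t: 8.85
eef_pos: [0.4098, 0.4258, -0.0005]
ee_rot: [0.071, 1.566, 1.646]
force: [-0.5, 1.0, -0.0]
width: 0.0002
```

Emit:
{"fn": "carry_out", "kwargs": {
  "deltas": [
    [0.1,0,0,0,0,0],
    [0.1,0,0,0,0,0]
  ]
}}

```text
t: 9.05
eef_pos: [0.4102, 0.4262, -0.0083]
ee_rot: [-0.051, 1.565, 1.524]
force: [0.2, 0.1, -0.6]
width: 0.0009
```

Emit:
{"fn": "carry_out", "kwargs": {
  "deltas": [
    [0.1,0,0,0,0,0],
    [0.1,0,0,0,0,0]
  ]
}}

```text
t: 9.25
eef_pos: [0.4106, 0.4274, -0.0127]
ee_rot: [-0.264, 1.563, 1.312]
force: [-20.6, -6.8, 49.8]
width: 0.0006
```

Emit:
{"fn": "carry_out", "kwargs": {
  "deltas": [
    [-0.4,0,0,0,0,0],
    [-0.6,0,0,0.05,0.05,0.1],
    [-0.6,0,0,0,0,0],
    [-0.4,0,0,0,0,0],
    [0,0,0,0,0,0]
  ],
  "hand": 0.55
}}

```text
t: 9.75
eef_pos: [0.4107, 0.4279, 0.0718]
ee_rot: [0.487, 1.563, 2.061]
force: [0.1, -0.2, 0.1]
width: 0.0349
```

```bash
python3 -c "
from h import *
def proj(k,P):
    f,cx,cy,M=k;p=np.linalg.inv(M)@np.r_[P,1];return cx+f*p[0]/-p[2],cy-f*p[1]/-p[2]
for dz in (0,.01,.02,.03): print(dz,proj(K['scene'],[.4092,.4296,.0251+dz]),proj(K['scene'],[.4092,.4391,.0251+dz]),proj(K['scene'],[.4092,.4201,.0251+dz]))
for n,ps in [('w3',[(224.5,183),(335.8,183),(280,239),(280,127)]),('w7',[(116,195),(278,195),(198,121)]),('w8',[(35,125),(289,125),(170,4),(170,258)])]:
  for p in ps: print(n,p,plane(load(n),p,.016))
plan([0.4050,0.365,0.07],180)
shot('w9')
"
```

```text
0 (np.float64(366.6709829190601), np.float64(116.4827100329866)) (np.float64(368.53672495103353), np.float64(114.88462718227075)) (np.float64(364.792300844568), np.float64(118.09187654890498))
0.01 (np.float64(367.25665554260934), np.float64(113.82313010847103)) (np.float64(369.1325334731089), np.float64(112.22384563470233)) (np.float64(365.36768184145757), np.float64(115.4335794146287))
0.02 (np.float64(367.85004328028367), np.float64(111.12851531666374)) (np.float64(369.73616324548425), np.float64(109.52813568697466)) (np.float64(365.9506690118205), np.float64(112.74014127073228))
0.03 (np.float64(368.4512995906029), np.float64(108.39816879180341)) (np.float64(370.34776929140764), np.float64(106.7968050311027)) (np.float64(366.5414141823995), np.float64(110.01086066791952))
w3 (224.5, 183) [0.5405 0.3699 0.016 ]
w3 (335.8, 183) [0.4055 0.3717 0.016 ]
w3 (280, 239) [0.474  0.4437 0.016 ]
w3 (280, 127) [0.4724 0.3046 0.016 ]
w7 (116, 195) [0.5436 0.3653 0.016 ]
w7 (278, 195) [0.4055 0.365  0.016 ]
w7 (198, 121) [0.4698 0.3039 0.016 ]
w8 (35, 125) [0.5467 0.3623 0.016 ]
w8 (289, 125) [0.4033 0.3618 0.016 ]
w8 (170, 4) [0.4647 0.302  0.016 ]
w8 (170, 258) [0.4779 0.4444 0.016 ]
t=9.8 pos=[0.4107 0.4279 0.0718] psi=-179.8 tilt=0.43 | shift units tool [ 0.0359  0.1478 -1.572 ] | turn units [ 0.0472  0.0955 -0.0508] q [ 1.1307  0.3268 -0.327  -0.0077 -0.9126 -1.1227] F [ 0.1174 -0.2342  0.1102] w 0.0349
```

View pics/w9.png

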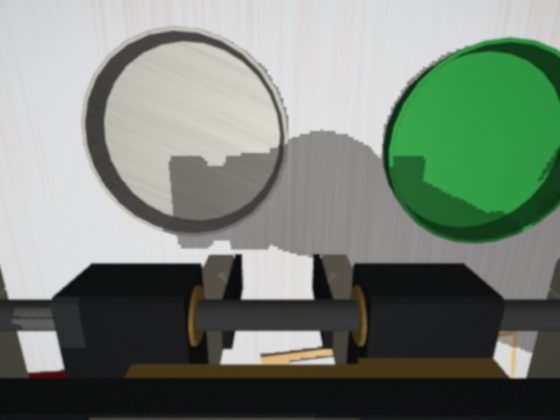

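Emit:
{"fn": "carry_out", "kwargs": {
  "deltas": [
    [0,0.1,-0.8,0.05,0.1,0],
    [0.3,0.05,-0.75,0,0,0],
    [0.5,0,0,0,0,0],
    [0.3,0,0,0,0,0],
    [0,0,0,0,0,0]
  ]
}}

```text
t: 10.3
eef_pos: [0.4025, 0.3618, 0.0216]
ee_rot: [2.097, 1.563, -2.616]
force: [1.4, 0.4, 0.5]
width: 0.0398
```

```bash
python3 -c "
from h import *
plan([0.4050,0.366,-0.002],180)
"
```

```text
t=10.3 pos=[0.4025 0.3618 0.0216] psi=180.0 tilt=0.43 | shift units tool [ 0.5884 -0.0674  0.1061] | turn units [-0.0121 -0.0543 -0.0935] q [ 1.0913  0.3191 -0.4856 -0.0058 -0.7725 -1.0879] F [1.4436 0.404  0.5453] w 0.0398
```

Emit:
{"fn": "carry_out", "kwargs": {
  "deltas": [
    [0.2,-0.05,0.1,0,-0.05,-0.1],
    [0.15,0,0,0,0,0],
    [0.1,0,0,0,0,0]
  ]
}}

```text
t: 10.6
eef_pos: [0.4051, 0.3678, 0.0025]
ee_rot: [-1.355, 1.569, 0.216]
force: [-0.1, 0.1, 0.4]
width: 0.0397
```

```bash
python3 -c "
from h import *
plan([0.4050,0.366,-0.002],180)
shot('w10')
from station import cams
import cv2
a=cams.grab_frame('scene')['pixels'][:,:,::-1];cv2.imwrite('pics/s10.png',cv2.resize(a[50:170,300:420],None,fx=5,fy=5,interpolation=cv2.INTER_CUBIC))
"
```

```text
t=10.6 pos=[0.4051 0.3678 0.0025] psi=-180.0 tilt=0.10 | shift units tool [ 0.1127  0.0039 -0.0446] | turn units [0.0042 0.0055 0.0252] q [ 1.0963  0.3487 -0.5014  0.0021 -0.7196 -1.0976] F [-0.1386  0.0642  0.3774] w 0.0397
```

View pics/w10.png

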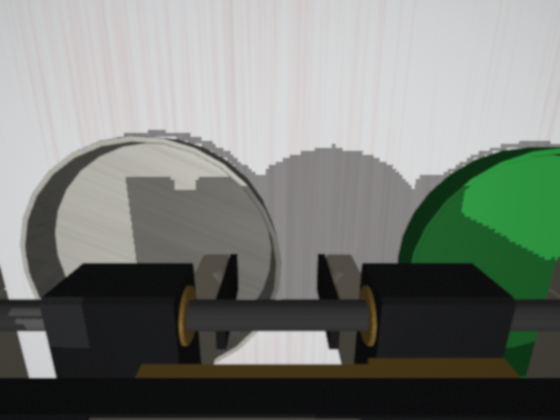

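View pics/s10.png

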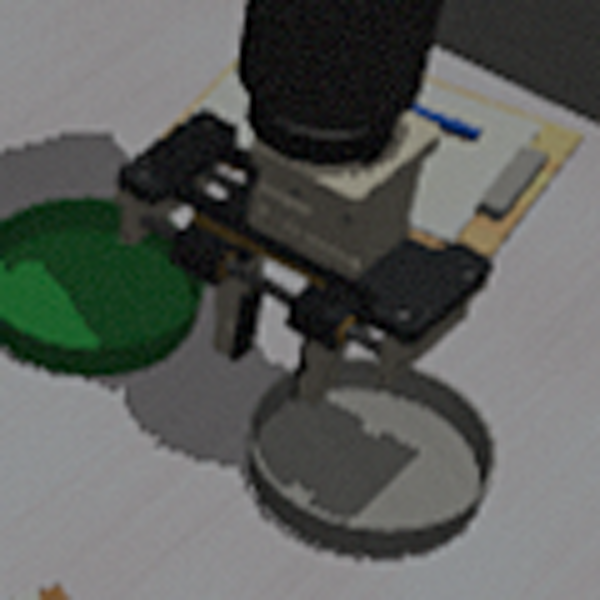

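Emit:
{"fn": "carry_out", "kwargs": {
  "deltas": [
    [0.12,0,0,0,0,0],
    [0,0,0,0,0,0]
  ]
}}

```text
t: 10.9
eef_pos: [0.4051, 0.3679, -0.0024]
ee_rot: [-1.375, 1.569, 0.197]
force: [0.3, -0.6, -0.3]
width: 0.0395
```

Emit:
{"fn": "carry_out", "kwargs": {
  "deltas": [
    [0,0,0,0,0,0],
    [0,0,0,0,0,0],
    [0,0,0,0,0,0],
    [0,0,0,0,0,0],
    [0,0,0,0,0,0]
  ],
  "hand": 1
}}

```text
t: 11.4
eef_pos: [0.4055, 0.3683, -0.0015]
ee_rot: [-0.97, 1.568, 0.601]
force: [0.1, 0.8, 0.4]
width: 0.0053
```

Emit:
{"fn": "carry_out", "kwargs": {
  "deltas": [
    [0,0,0,0,0,0],
    [0,0,0,0,0,0],
    [0,0,0,0,0,0]
  ]
}}

```text
t: 11.7
eef_pos: [0.4055, 0.3684, -0.0014]
ee_rot: [-0.928, 1.568, 0.644]
force: [-0.3, -0.2, 0.5]
width: 0.0005
```

```bash
python3 -c "
from h import *
shot('w11')
from station import cams
import cv2
a=cams.grab_frame('scene')['pixels'][:,:,::-1];cv2.imwrite('pics/s11.png',cv2.resize(a[50:170,300:420],None,fx=5,fy=5,interpolation=cv2.INTER_CUBIC))
"
```

```text
(no output)
```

View pics/w11.png

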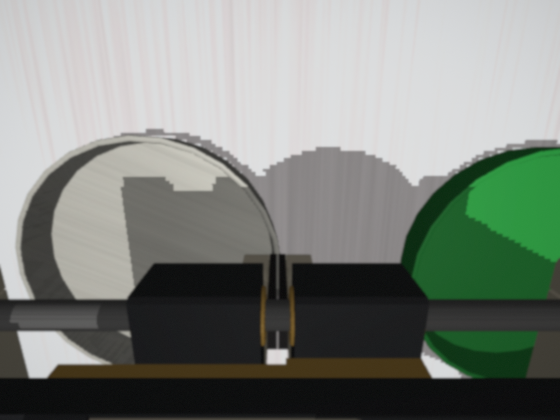

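View pics/s11.png

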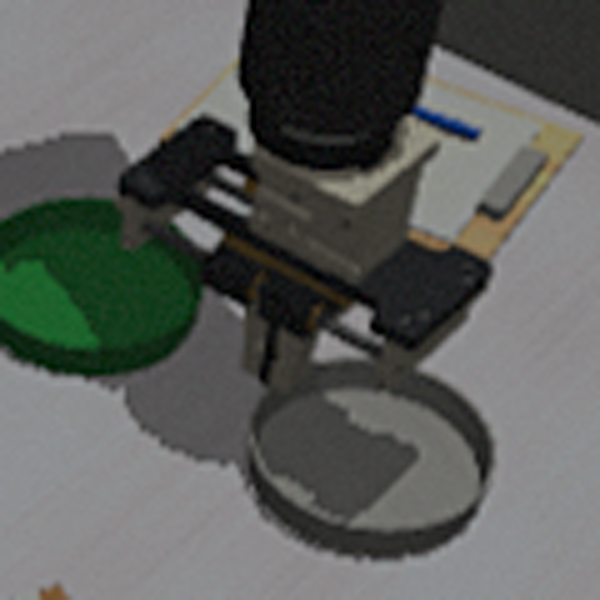

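```bash
python3 -c "
from h import *
def proj(k,P):
    f,cx,cy,M=k;p=np.linalg.inv(M)@np.r_[P,1];return cx+f*p[0]/-p[2],cy-f*p[1]/-p[2]
k=K['scene'];c=lambda p:crop(p,(300,50),5)
print('tip px',c((275,390)))
for z in (0,.0085,.02,.03,.04): print(z,plane(k,c((275,390)),z))
for n,p in [('L',(250,432)),('R',(493,460)),('T',(362,362)),]: print(n,plane(k,c(p),.026))
print(proj(k,[.4055,.3684,-.0015]))
"
python3 - <<'E'
from station import arm
print(arm.get_state())
E
```

```text
tip px (354.6, 127.6)
0 [0.3976 0.3919 0.    ]
0.0085 [0.4022 0.3835 0.0085]
0.02 [0.4084 0.3721 0.02  ]
0.03 [0.4138 0.3622 0.03  ]
0.04 [0.4192 0.3523 0.04  ]
L [0.4216 0.3287 0.026 ]
R [0.5349 0.4025 0.026 ]
T [0.4349 0.4195 0.026 ]
(np.float64(351.9687545726092), np.float64(133.33116716422708))
{'t': 11.8, 'q': array([ 1.09623916,  0.35426264, -0.50484177,  0.00217438, -0.70876329,
       -1.09754287]), 'qd': array([ 0.00064259,  0.00096371,  0.00024671,  0.00083806,  0.00050912,
       -0.00092513]), 'joint_efforts': array([-1.78823724e-03, -4.89161360e+01,  2.03263628e+01,  4.85459447e+00,
       -4.44924762e-02,  3.35205677e-04]), 'eef_pos': array([ 0.40554109,  0.36840762, -0.00138905]), 'ee_rot': array([-0.92491395,  1.5675426 ,  0.64622732]), 'force': array([-0.21930839, -1.20125665,  0.07963058]), 'moment': array([-0.00921595,  0.17510086,  0.0147833 ]), 'width': 0.0006499060557535867}
```

Emit:
{"fn": "carry_out", "kwargs": {
  "deltas": [
    [0,0,0,0,0,0],
    [0,0,0,0,0,0],
    [0,0,0,0,0,0],
    [0,0,0,0,0,0]
  ],
  "hand": 0.55
}}

```text
t: 12.2
eef_pos: [0.4055, 0.3683, -0.0015]
ee_rot: [-0.949, 1.568, 0.623]
force: [-0.5, -0.7, 0.9]
width: 0.027
```

Emit:
{"fn": "carry_out", "kwargs": {
  "deltas": [
    [0.1,0,0,0,0,0],
    [0.05,0,0,0,0,0]
  ]
}}

```text
t: 12.4
eef_pos: [0.4056, 0.3686, -0.0076]
ee_rot: [-0.86, 1.567, 0.711]
force: [-0.7, 0.5, -0.1]
width: 0.0383
```

Emit:
{"fn": "carry_out", "kwargs": {
  "deltas": [
    [0.07,0,0,0,0,0],
    [0,0,0,0,0,0]
  ]
}}

```text
t: 12.6
eef_pos: [0.4054, 0.3683, -0.0112]
ee_rot: [-0.965, 1.568, 0.606]
force: [0.3, -1.2, -0.4]
width: 0.0393
```

Emit:
{"fn": "carry_out", "kwargs": {
  "deltas": [
    [0.05,0,0,0,0,0],
    [0,0,0,0,0,0]
  ]
}}

```text
t: 12.8
eef_pos: [0.4054, 0.3682, -0.0136]
ee_rot: [-1.047, 1.568, 0.524]
force: [0.5, -0.4, -0.5]
width: 0.0397
```

Emit:
{"fn": "carry_out", "kwargs": {
  "deltas": [
    [0.07,0,0,0,0,0],
    [0,0,0,0,0,0]
  ]
}}

```text
t: 13.0
eef_pos: [0.4054, 0.3682, -0.0166]
ee_rot: [-1.031, 1.568, 0.54]
force: [0.2, -0.4, 0.5]
width: 0.0395
```

```bash
python3 -c "
from h import *
shot('w12')
from station import cams
import cv2
a=cams.grab_frame('scene')['pixels'][:,:,::-1];cv2.imwrite('pics/s12.png',cv2.resize(a[50:170,300:420],None,fx=5,fy=5,interpolation=cv2.INTER_CUBIC))
"
```

```text
(no output)
```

View pics/s12.png

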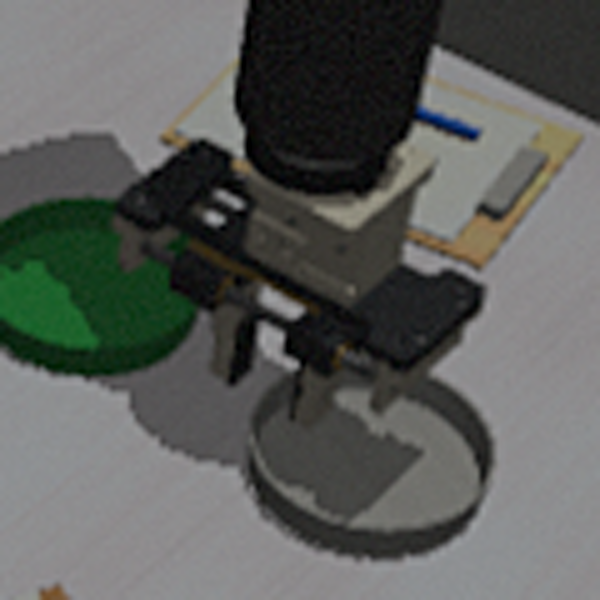

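View pics/w12.png

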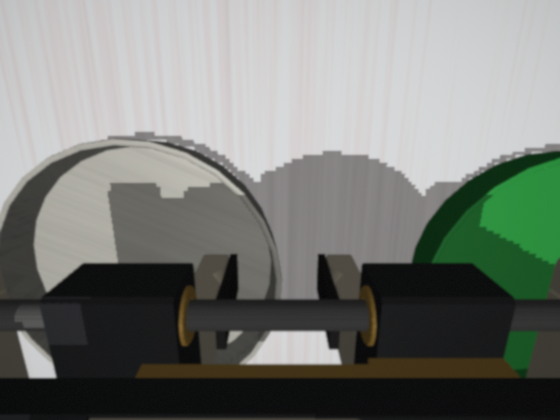

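Emit:
{"fn": "carry_out", "kwargs": {
  "deltas": [
    [0.07,0,0,0,0,0],
    [0,0,0,0,0,0]
  ]
}}

```text
t: 13.3
eef_pos: [0.4057, 0.3686, -0.0191]
ee_rot: [-0.929, 1.567, 0.643]
force: [-0.5, 0.1, 0.8]
width: 0.0395
```

Emit:
{"fn": "carry_out", "kwargs": {
  "deltas": [
    [0.06,0,0,0,0,0],
    [0,0,0,0,0,0]
  ]
}}

```text
t: 13.5
eef_pos: [0.4057, 0.3686, -0.0217]
ee_rot: [-0.899, 1.567, 0.672]
force: [0.2, 0.5, -0.2]
width: 0.0395
```

```bash
python3 -c "
from h import *
shot('w13')
from station import cams
import cv2
a=cams.grab_frame('scene')['pixels'][:,:,::-1];cv2.imwrite('pics/s13.png',cv2.resize(a[50:170,300:420],None,fx=5,fy=5,interpolation=cv2.INTER_CUBIC))
"
```

```text
(no output)
```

View pics/s13.png

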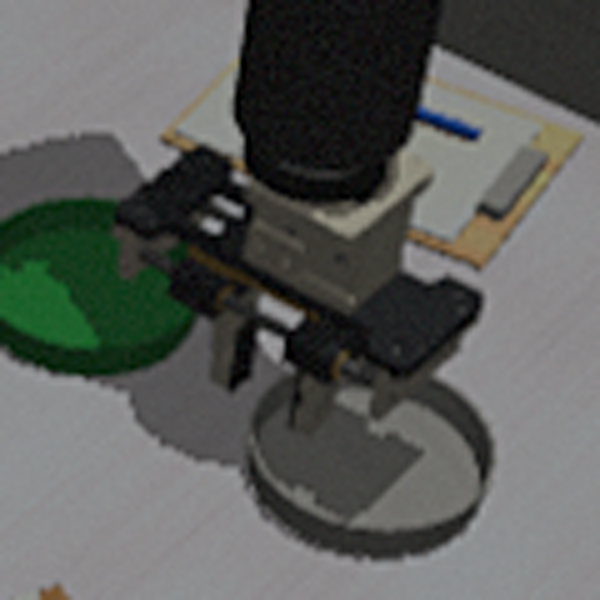

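Emit:
{"fn": "carry_out", "kwargs": {
  "deltas": [
    [0.06,0,0,0,0,0],
    [0,0,0,0,0,0]
  ]
}}

```text
t: 13.8
eef_pos: [0.4059, 0.3689, -0.0239]
ee_rot: [-0.87, 1.567, 0.702]
force: [0.5, 0.7, -0.5]
width: 0.0393
```

Emit:
{"fn": "carry_out", "kwargs": {
  "deltas": [
    [0.06,0,0,0,0,0],
    [0,0,0,0,0,0]
  ]
}}

```text
t: 14.0
eef_pos: [0.4059, 0.3689, -0.0265]
ee_rot: [-0.86, 1.567, 0.711]
force: [-0.8, -0.2, 0.2]
width: 0.0393
```

Emit:
{"fn": "carry_out", "kwargs": {
  "deltas": [
    [0,0,0,0,0,0],
    [0,0,0,0,0,0],
    [0,0,0,0,0,0],
    [0,0,0,0,0,0],
    [0,0,0,0,0,0]
  ],
  "hand": 1
}}

```text
t: 14.5
eef_pos: [0.406, 0.369, -0.0265]
ee_rot: [-0.861, 1.566, 0.71]
force: [-0.6, 1.4, 0.7]
width: 0.0051
```

Emit:
{"fn": "carry_out", "kwargs": {
  "deltas": [
    [0,0,0,0,0,0],
    [0,0,0,0,0,0],
    [0,0,0,0,0,0]
  ]
}}

```text
t: 14.8
eef_pos: [0.4072, 0.3712, -0.0251]
ee_rot: [-0.77, 1.562, 0.803]
force: [-1.4, 0.5, 3.1]
width: 0.0036
```

Emit:
{"fn": "carry_out", "kwargs": {
  "deltas": [
    [-0.3,0,0,0,0,0],
    [-0.5,0,0,0,0,0],
    [-0.6,0,0,0,0,0],
    [-0.6,0,0,0,0,0],
    [-0.5,0,0,0,0,0]
  ]
}}

```text
t: 15.3
eef_pos: [0.4035, 0.3657, 0.0762]
ee_rot: [2.772, 1.567, -1.941]
force: [-0.6, -0.2, -0.6]
width: 0.0025
```

Emit:
{"fn": "carry_out", "kwargs": {
  "deltas": [
    [-0.5,0,0,0,0,0],
    [-0.3,0,0,0,0,0],
    [0,0,0,0,0,0],
    [0,0,0,0,0,0]
  ]
}}

```text
t: 15.7
eef_pos: [0.4024, 0.3643, 0.1134]
ee_rot: [2.244, 1.568, -2.47]
force: [-0.2, -0.2, -2.1]
width: 0.0027
```

```bash
python3 -c "
from h import *
plan([0.60,-0.003,0.11],180)
shot('w14')
from station import cams
import cv2
a=cams.grab_frame('scene')['pixels'][:,:,::-1];cv2.imwrite('pics/s14.png',a)
"
```

```text
t=15.7 pos=[0.4024 0.3643 0.1134] psi=179.9 tilt=0.17 | shift units tool [ 0.0896 -4.9645 -9.1691] | turn units [-0.0369 -0.026  -0.0326] q [ 1.0959  0.2099 -0.3854 -0.0014 -0.9782 -1.0977] F [-0.1814 -0.2129 -2.1149] w 0.0027
```

View pics/s14.png

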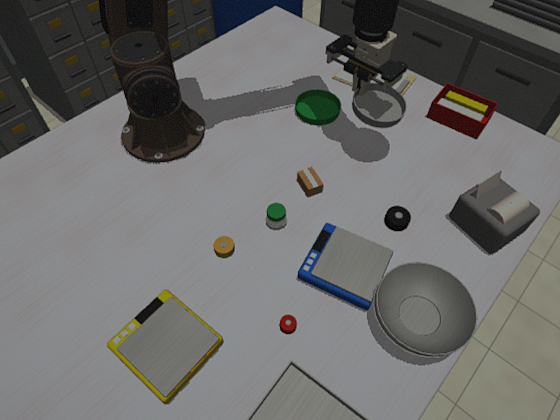

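View pics/w14.png

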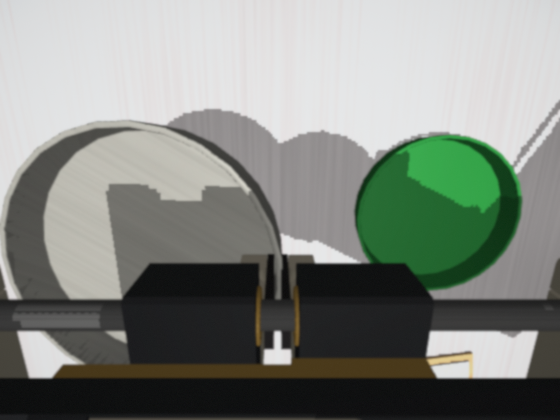

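```bash
python3 -c "
from h import *
k=load('w14')
for z in (.155,.165,.175):
  print(z,plane(k,(3,225),z),plane(k,(125,121),z),plane(k,(284,255),z))
import cv2
im=cv2.imread('pics/w14.png');cv2.imwrite('pics/w14c.png',cv2.resize(im[110:270,0:300],None,fx=2.6,fy=2.6))
k2=load('w2')
for p in [(97,20),(147,147),(248,118)]: print(plane(k2,p,.045))
"
```

```text
0.155 [0.529  0.3379 0.155 ] [0.4667 0.2917 0.155 ] [0.3997 0.3534 0.155 ]
0.165 [0.5207 0.3344 0.165 ] [0.4625 0.2913 0.165 ] [0.3999 0.3489 0.165 ]
0.175 [0.5123 0.3309 0.175 ] [0.4583 0.2908 0.175 ] [0.4001 0.3444 0.175 ]
[ 0.7476 -0.0535  0.045 ]
[0.7103 0.0847 0.045 ]
[0.5865 0.0527 0.045 ]
```

View pics/w14c.png

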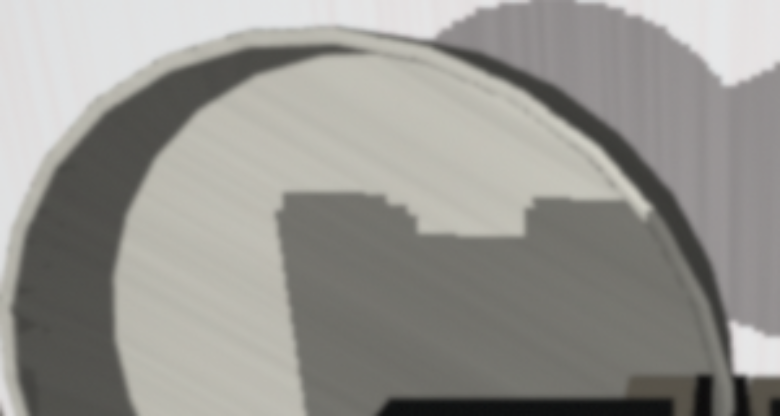

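```bash
cat > fitpan.py <<'E'
from h import *
def fitpan(k,rim,floor,x0,wt=1.0,rp=None):
    f,cx,cy,M=k;Mi=np.linalg.inv(M)
    ph=np.linspace(0,2*np.pi,720)
    def circ(p,r,h):
        n=R.from_rotvec([p[3],p[4],0]).as_matrix()
        P=p[:3]+(n@np.c_[r*np.cos(ph),r*np.sin(ph),0*ph+h].T).T
        q=(Mi@np.c_[P,np.ones(len(P))].T).T
        return np.c_[cx+f*q[:,0]/-q[:,2],cy-f*q[:,1]/-q[:,2]]
    def res(p):
        o=[]
        for pts,r,h in ((rim,.070,.026),(floor,.0640,.004)):
            if len(pts)==0: continue
            c=circ(p,r,h)
            d=np.linalg.norm(np.array(pts)[:,None]-c[None],axis=2);o.append(d.min(1))
        return np.concatenate(o)
    s=least_squares(res,x0,x_scale=[.01,.01,.01,.05,.05],diff_step=1e-3)
    return s.x,res(s.x)
E
python3 - <<'E'
from fitpan import *
k=load('w14')
c=lambda p:crop(p,(0,110),2.6)
rim=[c(p) for p in [(5,290),(45,165),(100,95),(175,50),(250,30),(325,25),(430,45),(560,110),(640,200)]]
fl=[c(p) for p in [(113,290),(128,210),(165,140),(215,95),(275,65),(350,52)]]
for z in (.11,.14):
  x,r=fitpan(k,rim,fl,[.47,.366,z,0.01,0.01]);print(x,r)
E
```

```text
[0.4751 0.3618 0.1149 0.0214 0.0467] [0.8758 0.2886 0.8598 0.538  0.852  0.8454 0.9178 0.9608 0.487  0.2098
 0.4648 0.4285 0.4766 0.3961 0.3337]
[ 0.4709  0.3608  0.1212 -0.0216  0.071 ] [0.0932 1.3359 0.1215 0.2288 0.4179 0.6227 0.2328 1.092  2.0643 1.0293
 0.2162 0.4407 0.1617 0.3179 0.7985]
```

```bash
python3 -c "
import cv2
a=cv2.imread('pics/s14.png');cv2.imwrite('pics/s14c.png',cv2.resize(a[30:140,320:430],None,fx=6,fy=6,interpolation=cv2.INTER_CUBIC))"
```

```text
(no output)
```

View pics/s14c.png

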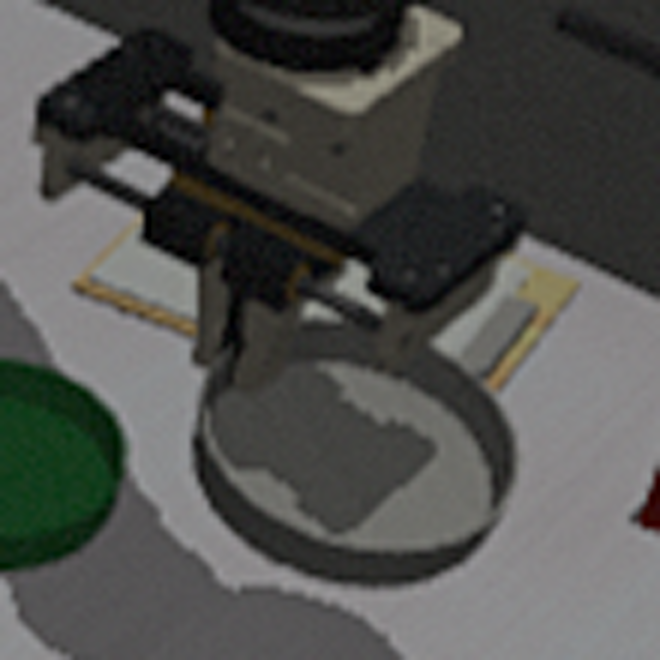

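```bash
python3 - <<'E'
import fitpan as F
from h import *
src=open('fitpan.py').read().replace("(floor,.0640,.004)","(floor,.067,0.0)")
ns={};exec(src,ns)
k=K['scene'];c=lambda p:crop(p,(320,30),6)
rim=[c(p) for p in [(200,430),(250,500),(330,543),(410,548),(475,525),(516,450),(500,400),(455,352)]]
bot=[c(p) for p in [(200,480),(240,540),(300,575),(380,587),(440,570),(490,530)]]
for x0 in ([.47,.366,.11,.01,.01],[.47,.366,.14,.01,.05]):
  x,r=ns['fitpan'](k,rim,bot,x0);print(x,r)
E
```

```text
[0.4505 0.4008 0.0957 0.0646 0.0763] [0.5946 0.6345 0.1284 0.0773 0.0382 0.2182 0.1394 0.4452 0.3107 0.0531
 0.1359 0.2695 0.0743 0.7275]
[0.4535 0.394  0.1016 0.0559 0.0757] [0.4088 0.5868 0.0803 0.0991 0.0509 0.3492 0.2304 0.3959 0.0805 0.0856
 0.1598 0.2427 0.1396 0.6266]
```

```bash
python3 - <<'E'
from h import *
k=load('w2')
for z in (.04,.06,.08,.1): print(z,plane(k,(107,78),z),plane(K['top'],(286,113),z))
k1=load('w1')
for z in (.04,.06,.08,.1): print(z,plane(k1,(25,207),z),plane(k1,(88,262),z))
for p in [(206,222),(88,250)]: print(plane(k1,p,.036))
E
```

```text
0.04 [0.7485 0.0055 0.04  ] [0.7425 0.0043 0.04  ]
0.06 [0.7393 0.007  0.06  ] [0.7373 0.0042 0.06  ]
0.08 [0.7302 0.0084 0.08  ] [0.732  0.0041 0.08  ]
0.1 [0.721  0.0099 0.1   ] [0.7267 0.0041 0.1   ]
0.04 [ 0.8239 -0.1124  0.04  ] [ 0.7514 -0.0384  0.04  ]
0.06 [ 0.8095 -0.1196  0.06  ] [ 0.7404 -0.049   0.06  ]
0.08 [ 0.795  -0.1267  0.08  ] [ 0.7293 -0.0596  0.08  ]
0.1 [ 0.7806 -0.1339  0.1   ] [ 0.7182 -0.0702  0.1   ]
[ 0.5925 -0.1046  0.036 ]
[ 0.7518 -0.0544  0.036 ]
```

Emit:
{"fn": "carry_out", "kwargs": {
  "deltas": [
    [0,-0.3,-0.5,0,0,0],
    [0,-0.5,-0.9,0,0,0],
    [0,-0.5,-0.95,0,0,0],
    [0,-0.5,-0.95,0,0,0],
    [0,-0.5,-0.95,0,0,0]
  ]
}}

```text
t: 16.3
eef_pos: [0.4931, 0.1913, 0.1083]
ee_rot: [2.347, 1.559, -2.359]
force: [0.3, 0.6, -1.4]
width: 0.0028
```

Emit:
{"fn": "carry_out", "kwargs": {
  "deltas": [
    [0,-0.5,-0.95,0,0,0],
    [0,-0.5,-0.95,0,0,0],
    [0,-0.5,-0.95,0,0,0],
    [0,-0.4,-0.9,0,0,0],
    [0,-0.2,-0.5,0,0,0]
  ]
}}

```text
t: 16.8
eef_pos: [0.5781, 0.0111, 0.1033]
ee_rot: [2.175, 1.549, -2.533]
force: [0.5, 0.6, -1.2]
width: 0.0028
```

```bash
python3 -c "
from h import *
plan([0.592,0.0,0.06],180)
"
```

```text
t=16.8 pos=[0.5781 0.0111 0.1033] psi=-179.8 tilt=1.24 | shift units tool [ 1.0801 -0.3661 -0.2659] | turn units [ 0.0616 -0.177  -0.2549] q [ 0.3614  0.2848 -0.3113  0.0063 -0.9956 -0.3606] F [ 0.517   0.5557 -1.2236] w 0.0028
```

Emit:
{"fn": "carry_out", "kwargs": {
  "deltas": [
    [0.3,-0.35,-0.25,0.05,-0.15,-0.25],
    [0.3,0,0,0,0,-0.5],
    [0,0,0,0,0,-0.5],
    [0,0,0,0,0,0]
  ]
}}

```text
t: 17.2
eef_pos: [0.5905, -0.0052, 0.0724]
ee_rot: [-1.643, 1.508, -0.078]
force: [0.2, 0.2, -1.4]
width: 0.0025
```

```bash
python3 -c "
from h import *
plan([0.592,0.0,0.06],180)
shot('w15')
from station import cams
import cv2
a=cams.grab_frame('scene')['pixels'][:,:,::-1];cv2.imwrite('pics/s15.png',a)
cv2.imwrite('pics/s15c.png',cv2.resize(a[170:370,280:480],None,fx=3,fy=3,interpolation=cv2.INTER_CUBIC))
"
```

```text
t=17.2 pos=[ 0.5905 -0.0052  0.0724] psi=179.6 tilt=3.60 | shift units tool [ 0.3119 -0.0177  0.1319] | turn units [-0.0921 -0.0676  0.8965] q [ 0.3407  0.2862 -0.4057  0.0349 -0.8218 -0.3702] F [ 0.1648  0.217  -1.3526] w 0.0025
```

View pics/s15c.png

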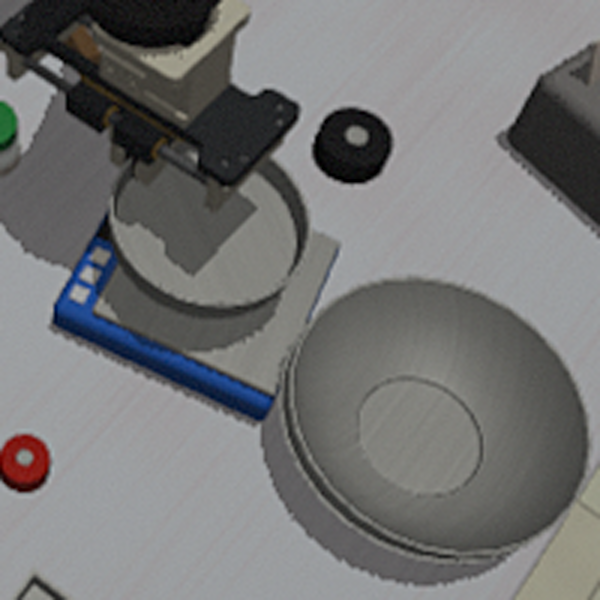

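View pics/w15.png

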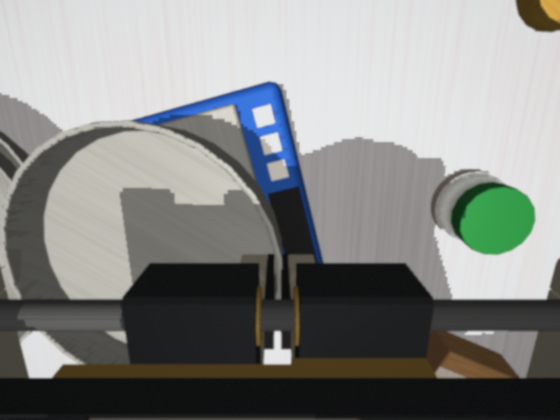

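```bash
python3 - <<'E'
from h import *
src=open('fitpan.py').read().replace("(floor,.0640,.004)","(floor,.067,0.0)")
ns={};exec(src,ns)
k=K['scene'];c=lambda p:crop(p,(280,170),3)
print(plane(k,c((209,241)),.095),plane(k,c((209,241)),.085))
rim=[c(p) for p in [(111,200),(125,245),(160,280),(205,300),(255,300),(290,275),(309,225),(295,180),(270,157)]]
bot=[c(p) for p in [(113,225),(135,275),(170,305),(215,318),(260,313),(293,285)]]
x,r=ns['fitpan'](k,rim,bot,[.66,0,.095,.01,.01]);print(x,r)
# shadow-based? wrist fit
k=load('w15')
rim=[(5,222),(20,175),(50,143),(90,125),(125,121),(175,131),(225,160),(250,185)]
fl=[(45,222),(52,190),(72,160),(100,140),(135,130)]
import importlib;from fitpan import fitpan
x,r=fitpan(k,rim,fl,[.66,0,.085,.0,.0]);print(x,r)
for p in [(272,82),(322,262)]: print('hous',plane(k,p,.036))
print('plat FR',plane(k,(236,105),.045))
E
```

```text
[ 0.6616 -0.0131  0.095 ] [ 0.6591 -0.0073  0.085 ]
[ 0.6534 -0.0012  0.079  -0.0649  0.0101] [1.046  0.1638 0.4334 0.2323 0.6396 1.288  1.2953 0.291  0.2833 0.1682
 1.1635 0.3357 0.2709 1.276  1.1268]
[ 0.6619 -0.0071  0.0768  0.0073 -0.0533] [0.8529 0.7944 0.6426 0.4895 0.1349 1.2541 1.1135 0.4982 0.3123 0.8037
 0.9744 0.3879 1.3392]
hous [ 0.5958 -0.0975  0.036 ]
hous [0.5613 0.024  0.036 ]
plat FR [ 0.6173 -0.084   0.045 ]
```

Emit:
{"fn": "carry_out", "kwargs": {
  "deltas": [
    [0.1,-0.05,0.2,-0.1,-0.05,0],
    [0.2,0,0,0,0,0],
    [0.2,0,0,0,0,0],
    [0,0,0,0,0,0]
  ]
}}

```text
t: 17.7
eef_pos: [0.5961, 0.0053, 0.0515]
ee_rot: [-1.583, 1.509, -0.009]
force: [-0.2, -0.0, -0.9]
width: 0.0022
```

Emit:
{"fn": "carry_out", "kwargs": {
  "deltas": [
    [0.15,0,0,0,0,0],
    [0.15,0,0,0,0,0],
    [0,0,0,0,0,0]
  ]
}}

```text
t: 18.0
eef_pos: [0.5969, 0.0054, 0.038]
ee_rot: [-1.588, 1.51, -0.014]
force: [0.4, 0.0, -1.0]
width: 0.0027
```

```bash
python3 -c "
from h import *
plan([0.593,0.003,0.06],180)
from station import cams
import cv2
a=cams.grab_frame('scene')['pixels'][:,:,::-1]
cv2.imwrite('pics/s16c.png',cv2.resize(a[200:340,290:430],None,fx=4,fy=4,interpolation=cv2.INTER_CUBIC))
"
```

```text
t=18.0 pos=[0.5969 0.0054 0.038 ] psi=-179.8 tilt=3.48 | shift units tool [-0.5543  0.0632 -0.0602] | turn units [ 0.0532 -0.0137  0.869 ] q [ 0.3519  0.3373 -0.4246  0.0317 -0.7525 -0.3708] F [ 0.3895  0.0142 -1.0444] w 0.0027
```

View pics/s16c.png

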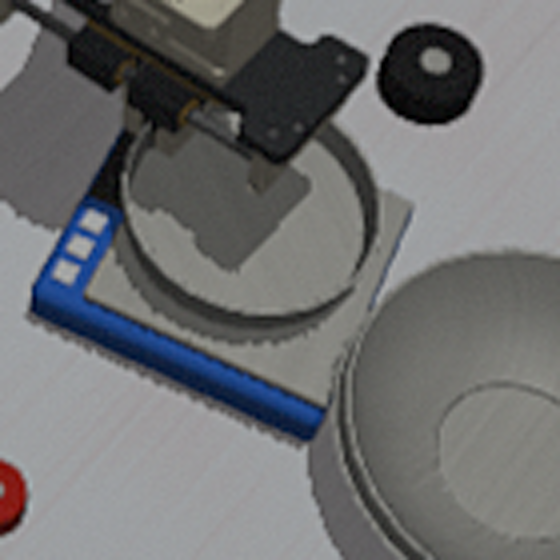

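Emit:
{"fn": "carry_out", "kwargs": {
  "deltas": [
    [0.1,0.12,0.05,0,0,0],
    [0.1,0,0,0,0,0],
    [0,0,0,0,0,0]
  ]
}}

```text
t: 18.35
eef_pos: [0.5925, 0.0075, 0.0299]
ee_rot: [-1.584, 1.509, -0.01]
force: [0.0, -0.1, -0.2]
width: 0.0026
```

Emit:
{"fn": "carry_out", "kwargs": {
  "deltas": [
    [0.08,0,0,0,0,0],
    [0.05,0,0,0,0,0],
    [0,0,0,0,0,0]
  ]
}}

```text
t: 18.65
eef_pos: [0.5932, 0.0076, 0.0247]
ee_rot: [-1.582, 1.508, -0.007]
force: [-0.6, 0.5, -0.7]
width: 0.0026
```

Emit:
{"fn": "carry_out", "kwargs": {
  "deltas": [
    [0.08,0,0,0,0,0],
    [0,0,0,0,0,0]
  ]
}}

```text
t: 18.85
eef_pos: [0.5938, 0.0077, 0.0218]
ee_rot: [-1.579, 1.507, -0.005]
force: [-2.4, 0.0, 1.3]
width: 0.0028
```

```bash
python3 -c "
from h import *
plan([0.593,0.003,0.06],180)
shot('w17')
from station import cams
import cv2
a=cams.grab_frame('scene')['pixels'][:,:,::-1]
cv2.imwrite('pics/s17c.png',cv2.resize(a[200:340,290:430],None,fx=4,fy=4,interpolation=cv2.INTER_CUBIC))
"
```

```text
t=18.9 pos=[0.5938 0.0077 0.0218] psi=-179.8 tilt=3.64 | shift units tool [-0.9539 -0.0398 -0.1169] | turn units [ 0.0574 -0.0059  0.9099] q [ 0.3582  0.3521 -0.4508  0.0346 -0.7088 -0.3798] F [-2.3664  0.0166  1.3485] w 0.0028
```

View pics/s17c.png

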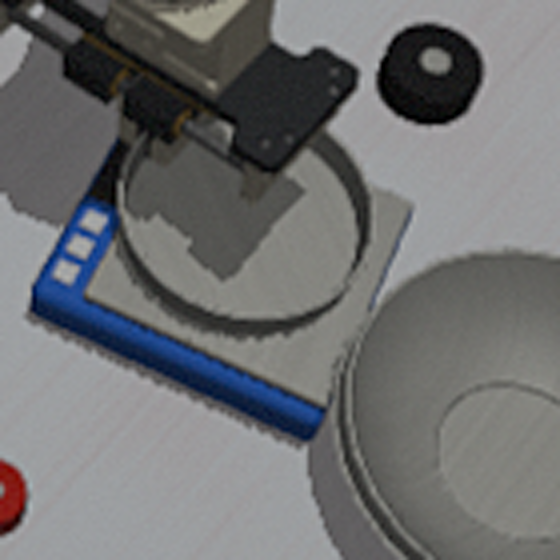

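View pics/w17.png

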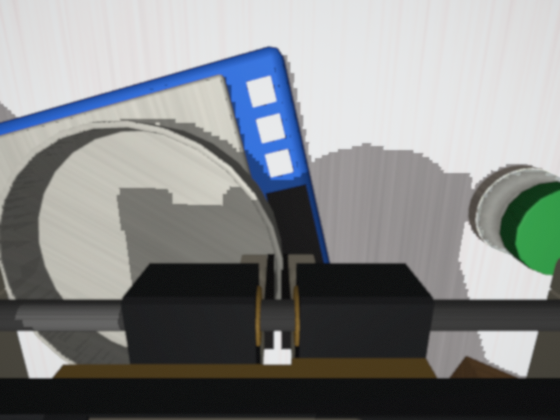

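```bash
python3 - <<'E'
from h import *
k=K['scene'];c=lambda p:crop(p,(290,200),4);f,cx,cy,M=k;Mi=np.linalg.inv(M)
def proj(P):
    q=(Mi@np.c_[P,np.ones(len(P))].T).T;return np.c_[cx+f*q[:,0]/-q[:,2],cy-f*q[:,1]/-q[:,2]]
ph=np.linspace(0,2*np.pi,2000)
rim=np.array([c(p) for p in [(116,185),(125,240),(150,280),(200,312),(260,322),(310,310),(345,280),(371,225),(362,180),(335,145)]])
bot=np.array([c(p) for p in [(119,215),(135,265),(165,305),(215,332),(270,335),(320,318)]])
def res(p,z):
    o=[]
    for pts,r,h in ((rim,.07,.026),(bot,.067,0)):
        q=proj(np.c_[p[0]+r*np.cos(ph),p[1]+r*np.sin(ph),0*ph+z+h]);o.append(np.linalg.norm(pts[:,None]-q[None],axis=2).min(1))
    return np.concatenate(o)
for z in (.04,.045,.05,.055):
    s=least_squares(res,[.665,0],args=(z,),diff_step=1e-3);print(z,s.x,s.cost,res(s.x,z))
c3=lambda p:crop(p,(200,190),4)
obs=np.array([c3(p) for p in [(543,146),(445,335),(687,443),(772,245)]])
def r2(p):
    X=np.array([np.cos(p[2]),np.sin(p[2])]);Y=np.array([-X[1],X[0]]);C=p[:2]
    P=[C-.07*X+.07*Y,C-.07*X-.07*Y,C+.07*X-.07*Y,C+.07*X+.07*Y]
    return (proj(np.c_[np.array(P),[.045]*4])-obs).ravel()
s=least_squares(r2,[.67,0,.25]);print(s.x,s.fun)
# top: same
k=K['top'];f,cx,cy,M=k;Mi=np.linalg.inv(M);c1=lambda p:crop(p,(125,100),4)
obs=np.array([c1(p) for p in [(585,273),(775,228),(728,42),(535,95)]])
s=least_squares(r2,[.67,0,.25]);print('top',s.x,s.fun)
# wrist w2 + w15/w17
E
```

```text
0.04 [0.6569 0.0043] 4.88808180086683 [0.1225 0.1926 0.6196 0.7359 0.5695 0.1504 1.0886 0.4939 0.6208 1.2011
 0.58   1.8757 0.996  0.2774 0.1743 0.4906]
0.045 [0.6579 0.0018] 6.11112635993404 [0.3409 0.2985 0.5795 0.7421 0.5854 0.1387 1.1595 0.6836 0.8784 1.4978
 0.7786 1.9832 1.0432 0.2899 0.1915 0.4397]
0.05 [ 0.6588 -0.0008] 7.665359660047281 [0.5797 0.4246 0.5265 0.7393 0.5986 0.1331 1.2181 0.856  1.1218 1.7825
 0.9968 2.1092 1.1052 0.3146 0.2044 0.3974]
0.055 [ 0.6598 -0.0033] 9.547985018290307 [0.8082 0.5348 0.4889 0.7544 0.6261 0.1344 1.2756 1.0393 1.3804 2.0863
 1.2058 2.219  1.1489 0.3203 0.2094 0.3588]
[ 0.6711 -0.0029  0.2541] [ 0.1843 -0.3261 -0.8389  0.0648  0.1428  1.0572  0.5472 -1.11  ]
top [ 0.6639 -0.0017  0.2365] [ 0.1357  1.0285  0.0087  0.0225 -0.6795  0.0257  0.5331 -1.0872]
```

Emit:
{"fn": "carry_out", "kwargs": {
  "deltas": [
    [-0.2,0,0,0,0,0],
    [0,-0.2,-0.1,0,0,0],
    [0,0,0,0,0,0]
  ]
}}

```text
t: 19.25
eef_pos: [0.6022, 0.0037, 0.0317]
ee_rot: [-1.577, 1.507, -0.001]
force: [-0.1, 0.5, -1.4]
width: 0.0024
```

Emit:
{"fn": "carry_out", "kwargs": {
  "deltas": [
    [0.1,0,0,0,0,0],
    [0.07,0,0,0,0,0],
    [0,0,0,0,0,0]
  ]
}}

```text
t: 19.55
eef_pos: [0.6028, 0.0034, 0.024]
ee_rot: [-1.574, 1.507, 0.0]
force: [0.7, -0.3, 0.5]
width: 0.0027
```

Emit:
{"fn": "carry_out", "kwargs": {
  "deltas": [
    [0.08,0,0,0,0,0],
    [0,0,0,0,0,0]
  ]
}}

```text
t: 19.75
eef_pos: [0.6031, 0.0034, 0.0207]
ee_rot: [-1.576, 1.506, -0.002]
force: [-1.0, 0.4, 2.7]
width: 0.0027
```

Emit:
{"fn": "carry_out", "kwargs": {
  "deltas": [
    [0.06,0,0,0,0,0],
    [0,0,0,0,0,0]
  ]
}}

```text
t: 19.95
eef_pos: [0.6034, 0.0035, 0.0188]
ee_rot: [-1.576, 1.506, -0.001]
force: [-1.5, 1.1, 2.5]
width: 0.0027
```

```bash
python3 -c "
from h import *
plan([0.602,0.003,0.06],180)
from station import cams
import cv2
a=cams.grab_frame('scene')['pixels'][:,:,::-1]
cv2.imwrite('pics/s18c.png',cv2.resize(a[200:340,290:430],None,fx=4,fy=4,interpolation=cv2.INTER_CUBIC))
"
```

```text
t=19.9 pos=[0.6034 0.0035 0.0188] psi=-179.8 tilt=3.73 | shift units tool [-1.0305 -0.0311 -0.0127] | turn units [ 0.0611 -0.0029  0.9322] q [ 0.345   0.3683 -0.4332  0.0339 -0.7084 -0.3659] F [-1.4533  1.0934  2.5028] w 0.0027
```

View pics/s18c.png

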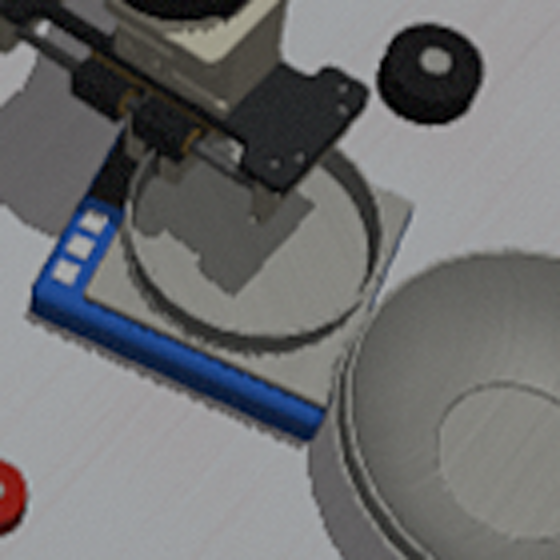

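Emit:
{"fn": "carry_out", "kwargs": {
  "deltas": [
    [0,0,0,0,0,0],
    [0,0,0,0,0,0],
    [0,0,0,0,0,0]
  ],
  "hand": 0.75
}}

```text
t: 20.3
eef_pos: [0.6032, 0.0036, 0.0183]
ee_rot: [-1.575, 1.506, 0.0]
force: [-0.7, 1.2, 0.0]
width: 0.0197
```

Emit:
{"fn": "carry_out", "kwargs": {
  "deltas": [
    [-0.3,0,0,0,0,0],
    [-0.5,0,0,0,0,0],
    [-0.7,0,0,0,0,0.3],
    [-0.9,0,0,0,0,0.6],
    [-0.9,0.7,0,0,0,0]
  ]
}}

```text
t: 20.8
eef_pos: [0.5669, 0.0026, 0.1511]
ee_rot: [1.875, 1.558, -2.833]
force: [-0.2, 0.2, 0.8]
width: 0.0219
```

Emit:
{"fn": "carry_out", "kwargs": {
  "deltas": [
    [-0.9,0.7,0.6,0,0,0],
    [-0.9,0.7,0.6,0,0,0],
    [-0.5,0.7,0.6,0,0,0],
    [0,0,0,0,0,0],
    [0,0,0,0,0,0]
  ],
  "hand": 0.1
}}

```text
t: 21.3
eef_pos: [0.483, 0.0747, 0.2547]
ee_rot: [-0.063, 1.568, 1.512]
force: [0.8, -0.4, -0.7]
width: 0.0562
```

```bash
python3 -c "
from h import *
plan([0.602,0.003,0.06],180)
shot('w19')
from station import cams
import cv2
a=cams.grab_frame('scene')['pixels'][:,:,::-1]
cv2.imwrite('pics/s19c.png',cv2.resize(a[200:340,290:430],None,fx=4,fy=4,interpolation=cv2.INTER_CUBIC))
cv2.imwrite('pics/s19.png',a)
cv2.imwrite('pics/t19.png',cams.grab_frame('top')['pixels'][:,:,::-1])
"
```

```text
t=21.3 pos=[0.483  0.0747 0.2547] psi=-179.8 tilt=0.14 | shift units tool [ 4.8631 -2.9686 -1.8144] | turn units [0.0507 0.0341 0.0021] q [ 0.555   0.0081 -0.2799 -0.002  -1.2814 -0.5508] F [ 0.785  -0.3613 -0.7217] w 0.0562
```

View pics/s19c.png

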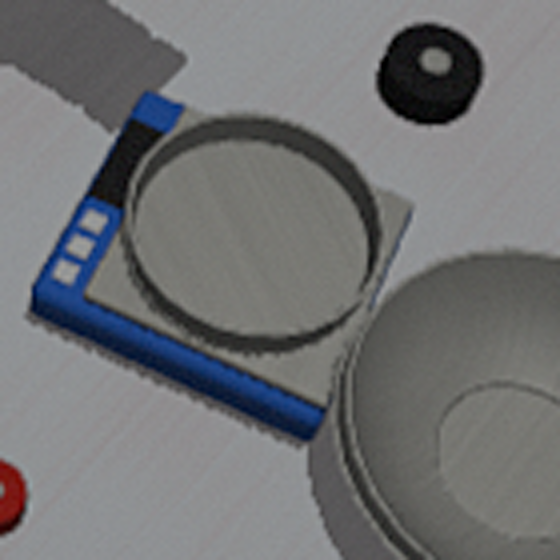

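View pics/w19.png

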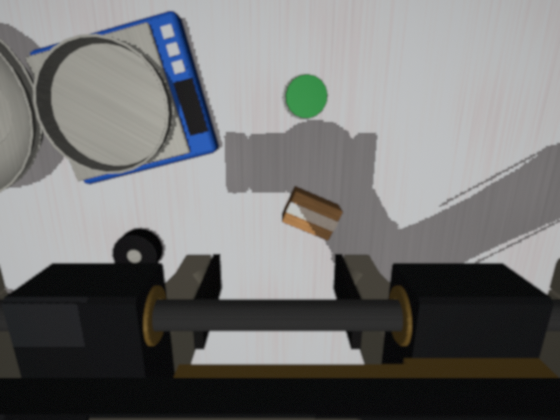

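```bash
cat > panxy.py <<'E'
from h import *
ph=np.linspace(0,2*np.pi,2000)
def projk(k,P):
    f,cx,cy,M=k;q=(np.linalg.inv(M)@np.c_[P,np.ones(len(P))].T).T;return np.c_[cx+f*q[:,0]/-q[:,2],cy-f*q[:,1]/-q[:,2]]
def circfit(k,sets,x0):
    """sets: list of (pts,r,z)"""
    def res(p):
        o=[]
        for pts,r,z in sets:
            q=projk(k,np.c_[p[0]+r*np.cos(ph),p[1]+r*np.sin(ph),0*ph+z]);o.append(np.linalg.norm(np.array(pts)[:,None]-q[None],axis=2).min(1))
        return np.concatenate(o)
    s=least_squares(res,x0,diff_step=1e-3);return s.x,res(s.x)
E
python3 - <<'E'
from panxy import *
c=lambda p:crop(p,(290,200),4)
rim=[c(p) for p in [(124,205),(150,150),(190,122),(240,113),(300,125),(345,155),(375,195),(381,235)]]
bot=[c(p) for p in [(126,235),(140,275),(175,320),(220,347),(265,354),(310,343),(345,320)]]
print('scene',circfit(K['scene'],[(rim,.07,.071),(bot,.067,.045)],[.667,0]))
k=load('w19')
rim=[(33,100),(40,70),(60,45),(95,34),(130,45),(155,65),(172,100),(172,135),(155,160),(120,174),(80,165),(50,140)]
print('wrist',circfit(k,[(rim,.07,.071)],[.667,0]))
for p in [(150,22),(190,152),(31,52),(82,180)]: print(plane(k,p,.045))
for p in [(173,12),(217,150)]: print('H',plane(k,p,.036))
E
```

```text
scene (array([ 0.668 , -0.0021]), array([0.0585, 0.5136, 0.4189, 0.5896, 0.6436, 0.8629, 0.5244, 1.1767,
       0.1183, 1.4807, 1.2315, 0.3018, 0.0493, 0.3096, 0.1078]))
wrist (array([0.6627, 0.0017]), array([3.1969, 0.4703, 0.1811, 0.1745, 0.8933, 0.4486, 1.0256, 2.3724,
       0.7005, 0.9242, 1.0383, 0.705 ]))
[ 0.6157 -0.0841  0.045 ]
[0.584  0.0497 0.045 ]
[ 0.745  -0.0553  0.045 ]
[0.7138 0.083  0.045 ]
H [ 0.5935 -0.0953  0.036 ]
H [0.5544 0.0485 0.036 ]
```

```bash
python3 -c "
from h import *
print(plane(load('w19'),(135,257),.028),plane(load('w3'),(85.5,15),.028))
plan([0.6715,0.1886,0.10],180)
"
```

```text
[0.6707 0.19   0.028 ] [0.6713 0.1889 0.028 ]
t=21.4 pos=[0.4833 0.0738 0.2529] psi=-179.9 tilt=0.15 | shift units tool [ 3.8134 -4.7196  2.8608] | turn units [ 0.0214  0.0107 -0.0367] q [ 0.5528  0.0115 -0.2804 -0.0021 -1.2807 -0.5507] F [ 0.961  -0.7052 -1.1409] w 0.0684
```

Emit:
{"fn": "carry_out", "kwargs": {
  "deltas": [
    [0.3,-0.9,0.6,0,0,0],
    [0.6,-0.9,0.6,0,0,0],
    [0.8,-0.95,0.6,0,0,0],
    [0.8,-0.95,0.6,0,0,0],
    [0.6,-0.7,0.3,0,0,0]
  ],
  "hand": 0
}}

```text
t: 21.95
eef_pos: [0.6567, 0.1741, 0.1324]
ee_rot: [0.837, 1.57, 2.403]
force: [-0.7, 0.0, 0.9]
width: 0.0877
```

Emit:
{"fn": "carry_out", "kwargs": {
  "deltas": [
    [0.4,0,0,0,0,0],
    [0,0,0,0,0,0],
    [0,0,0,0,0,0]
  ]
}}

```text
t: 22.25
eef_pos: [0.657, 0.1707, 0.1031]
ee_rot: [2.045, 1.552, -2.676]
force: [-0.8, 0.0, 0.9]
width: 0.0875
```

```bash
python3 -c "
from h import *
plan([0.6715,0.1886,0.05],180)
shot('w20')"
```

```text
t=22.2 pos=[0.657  0.1707 0.1031] psi=179.5 tilt=1.06 | shift units tool [ 1.3188 -0.3797  0.4611] | turn units [-0.1244 -0.1195 -0.2354] q [ 0.5398  0.4373 -0.0739 -0.0016 -1.078  -0.5477] F [-0.7657  0.0386  0.9019] w 0.0875
```

View pics/w20.png

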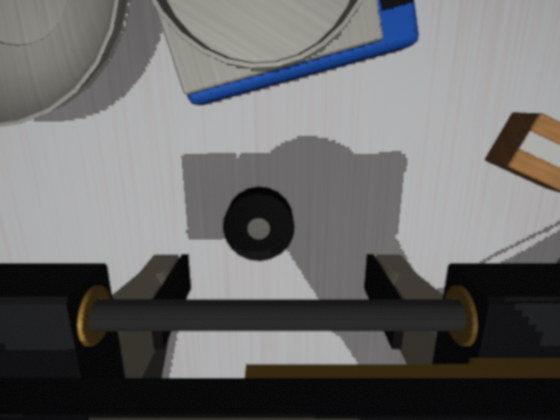

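```bash
python3 -c "
from h import *
k=load('w20');print(plane(k,(258,229),.028), tri([ray(k,(258,229)),ray(load('w2'),(190,223)),ray(load('w3'),(85.5,15))]))
"
```

```text
[0.6722 0.1888 0.028 ] (array([0.6719, 0.1889, 0.0271]), [np.float64(0.37597524837758417), np.float64(0.13504327095559018), np.float64(0.2756164376393714)])
```

Emit:
{"fn": "carry_out", "kwargs": {
  "deltas": [
    [0.3,-0.35,0.45,-0.1,-0.1,-0.25],
    [0.7,0,0,0,0,0],
    [0.7,0,0,0,0,0],
    [0,0,0,0,0,0]
  ]
}}

```text
t: 22.7
eef_pos: [0.6739, 0.1884, 0.0406]
ee_rot: [-1.255, 1.56, 0.313]
force: [-1.0, -0.2, -0.5]
width: 0.0873
```

```bash
python3 -c "
from h import *
plan([0.672,0.189,-0.027],180)
shot('w21')"
```

```text
t=22.7 pos=[0.6739 0.1884 0.0406] psi=179.8 tilt=0.63 | shift units tool [1.6903 0.0648 0.0095] | turn units [-0.0419  0.0484  0.1486] q [ 0.5518  0.5065 -0.1182  0.0032 -0.9355 -0.5566] F [-0.9522 -0.1531 -0.5321] w 0.0873
```

View pics/w21.png

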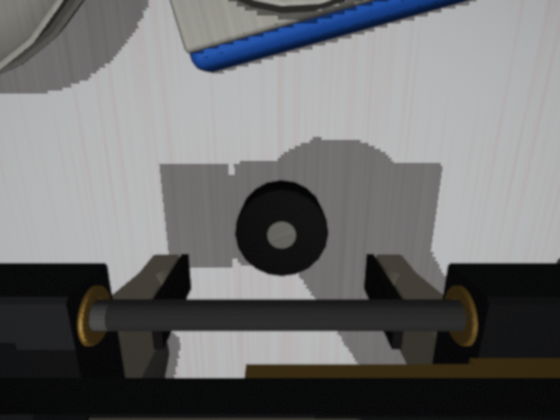

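Emit:
{"fn": "carry_out", "kwargs": {
  "deltas": [
    [0.5,0.06,0,0,0.05,0.15],
    [0.5,0,0,0,0,0],
    [0.4,0,0,0,0,0],
    [0,0,0,0,0,0]
  ]
}}

```text
t: 23.15
eef_pos: [0.6783, 0.1905, -0.0047]
ee_rot: [-1.187, 1.555, 0.382]
force: [-0.7, -0.2, -0.2]
width: 0.0874
```

```bash
python3 -c "
from h import *
plan([0.672,0.189,-0.027],180)
shot('w22')"
```

```text
t=23.1 pos=[ 0.6783  0.1905 -0.0047] psi=179.9 tilt=0.88 | shift units tool [ 0.5543  0.1661 -0.0416] | turn units [-0.0221  0.0819  0.2032] q [ 0.5511  0.5576 -0.1488  0.0034 -0.8494 -0.5549] F [-0.6711 -0.2339 -0.155 ] w 0.0874
```

View pics/w22.png

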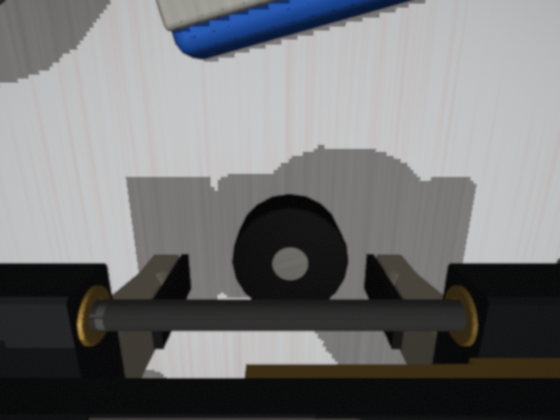

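Emit:
{"fn": "carry_out", "kwargs": {
  "deltas": [
    [0.2,0.17,-0.04,0,0.1,0.25],
    [0.2,0,0,0,0,0.05],
    [0.15,0,0,0,0,0],
    [0,0,0,0,0,0]
  ]
}}

```text
t: 23.6
eef_pos: [0.6739, 0.1901, -0.0237]
ee_rot: [1.367, 1.568, 2.937]
force: [-0.3, 0.2, 1.0]
width: 0.0876
```

```bash
python3 -c "
from h import *
plan([0.672,0.189,-0.027],180)
shot('w23')"
```

```text
t=23.6 pos=[ 0.6739  0.1901 -0.0237] psi=180.0 tilt=0.16 | shift units tool [ 0.0836  0.0461 -0.0267] | turn units [-0.0093  0.0082 -0.0397] q [ 0.5512  0.5823 -0.1527 -0.0026 -0.8378 -0.5501] F [-0.297   0.2274  1.0299] w 0.0876
```

View pics/w23.png

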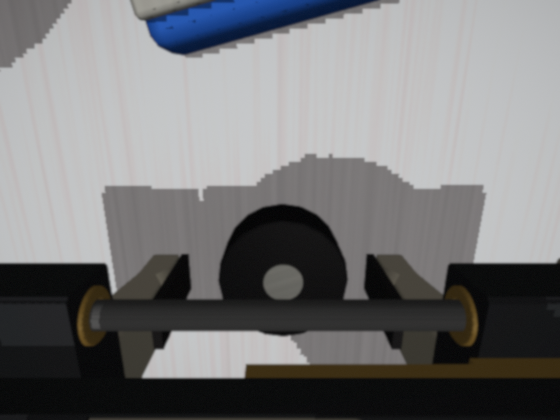

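Emit:
{"fn": "carry_out", "kwargs": {
  "deltas": [
    [0.09,0.05,-0.03,0,0,0],
    [0,0,0,0,0,0]
  ]
}}

```text
t: 23.85
eef_pos: [0.6722, 0.1889, -0.0269]
ee_rot: [1.17, 1.569, 2.74]
force: [-0.6, 0.2, 0.0]
width: 0.0877
```

Emit:
{"fn": "carry_out", "kwargs": {
  "deltas": [
    [0,0,0,0,0,0],
    [0,0,0,0,0,0],
    [0,0,0,0,0,0],
    [0,0,0,0,0,0],
    [0,0,0,0,0,0]
  ],
  "hand": 1,
  "newtons": 40
}}

```text
t: 24.35
eef_pos: [0.6721, 0.189, -0.0263]
ee_rot: [1.029, 1.569, 2.599]
force: [-0.7, -0.0, -0.2]
width: 0.0593
```

```bash
python3 -c "
from h import *
plan([0.672,0.189,-0.027],180)
shot('w24')"
```

```text
t=24.4 pos=[ 0.6721  0.189  -0.0263] psi=180.0 tilt=0.11 | shift units tool [ 0.0171  0.0036 -0.0003] | turn units [-0.005   0.014  -0.0232] q [ 0.5514  0.5822 -0.1608 -0.0023 -0.8286 -0.5502] F [-0.6933 -0.0108 -0.1869] w 0.0593
```

View pics/w24.png

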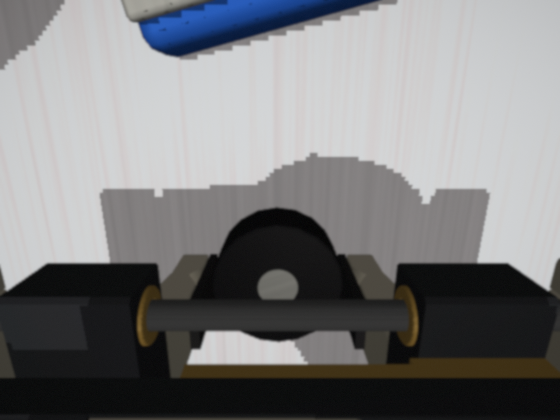

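Emit:
{"fn": "carry_out", "kwargs": {
  "deltas": [
    [0,0,0,0,0,0],
    [-0.3,0,0,0,0,0],
    [-0.6,0,0,0,0,0],
    [-0.8,0,0,0,0,0],
    [-0.8,0,0,0,0,0]
  ]
}}

```text
t: 24.9
eef_pos: [0.6659, 0.1861, 0.0685]
ee_rot: [1.879, 1.552, -2.836]
force: [-0.5, 0.2, -5.0]
width: 0.0595
```

Emit:
{"fn": "carry_out", "kwargs": {
  "deltas": [
    [-0.6,0,-0.3,0,0,0],
    [-0.5,0,-0.5,0,0,0],
    [0,0,-0.3,0,0,0],
    [0,0,0,0,0,0],
    [0,0,0,0,0,0]
  ]
}}

```text
t: 25.4
eef_pos: [0.6664, 0.1419, 0.1184]
ee_rot: [1.738, 1.556, -2.978]
force: [-0.3, 0.3, -5.3]
width: 0.0596
```

```bash
python3 -c "
from h import *
plan([0.665,0.001,0.11],180)
shot('w25')
import cv2
im=cv2.imread('pics/w19.png');cv2.imwrite('pics/w19c.png',cv2.resize(im[0:200,0:230],None,fx=3,fy=3,interpolation=cv2.INTER_CUBIC))"
```

```text
t=25.4 pos=[0.6664 0.1419 0.1184] psi=179.8 tilt=0.87 | shift units tool [ 0.2181  0.0225 -3.5212] | turn units [-0.0424 -0.0357 -0.2139] q [ 0.492   0.4272 -0.0512 -0.0055 -1.1067 -0.4925] F [-0.3483  0.2814 -5.2734] w 0.0596
```

View pics/w25.png

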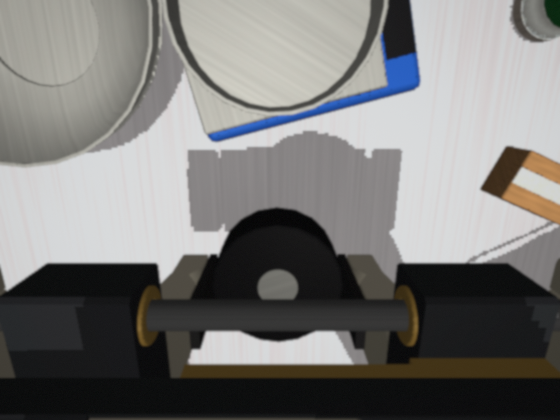

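View pics/w19c.png

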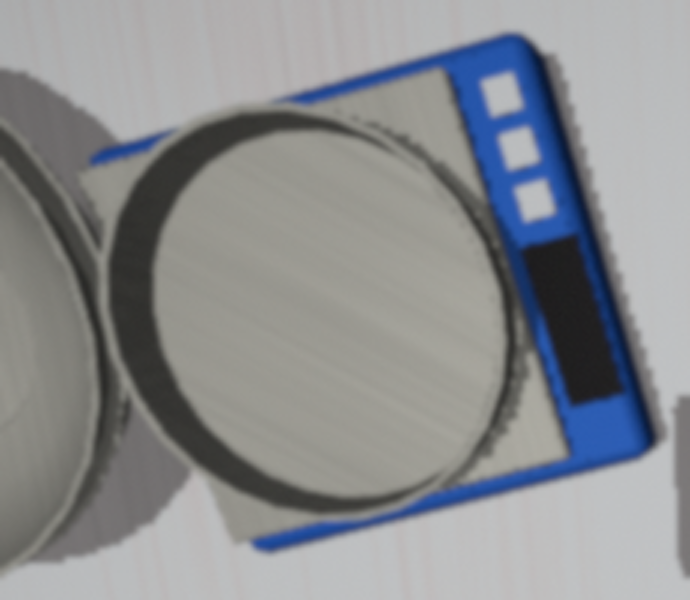

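```bash
python3 - <<'E'
from panxy import *
c=lambda p:crop(p,(0,0),3)
rim=[c(p) for p in [(102,260),(110,210),(150,145),(200,115),(260,103),(320,110),(400,148),(470,212),(508,290),(512,345),(490,415),(430,480),(350,517),(280,510),(190,452),(130,370),(105,310)]]
fl=[c(p) for p in [(152,290),(165,220),(200,165),(260,132),(320,127),(165,350),(200,425),(260,475),(330,497)]]
k=load('w19')
for dz in (-.005,0,.005):
  print(circfit(k,[(rim,.0695,.071+dz)],[.665,0]), circfit(k,[(fl,.0638,.049+dz)],[.665,0]))
k=load('w25')
rim=[(166,0),(175,40),(200,80),(235,104),(275,112),(320,103),(360,75),(383,35),(388,0)]
fl=[(180,0),(190,40),(215,80),(245,99),(275,104),(310,95),(345,70),(365,35),(370,0)]
print(circfit(k,[(rim,.0695,.071)],[.665,0]));print(circfit(k,[(fl,.0638,.049)],[.665,0]))
E
```

```text
(array([ 0.6677, -0.0009]), array([0.8359, 1.6053, 1.6165, 0.1071, 1.1414, 1.8858, 2.0666, 0.5022,
       2.3406, 1.9546, 0.2708, 2.1863, 0.7228, 0.7741, 1.5623, 1.6717,
       0.5275])) (array([ 0.6716, -0.0001]), array([0.7454, 0.7047, 0.6905, 1.3322, 1.8709, 1.3202, 1.3846, 1.9911,
       1.973 ]))
(array([ 0.6653, -0.0006]), array([0.0876, 0.8962, 0.9696, 0.5075, 1.7183, 2.4632, 2.6966, 0.2471,
       1.4614, 0.9674, 1.3894, 3.4297, 0.4872, 0.3496, 2.5334, 2.5264,
       0.2958])) (array([0.6684, 0.0001]), array([0.6161, 0.5892, 0.6415, 0.9867, 1.247 , 1.2846, 1.2045, 1.5177,
       1.1527]))
(array([ 0.6628, -0.0003]), array([0.6934, 0.1703, 0.2677, 1.1662, 2.3648, 3.1104, 3.3879, 1.0287,
       0.5504, 0.0629, 2.5359, 4.6732, 1.676 , 1.438 , 3.4911, 3.3842,
       1.0868])) (array([0.6651, 0.0003]), array([0.4189, 0.4357, 0.5891, 0.5919, 0.5289, 1.161 , 1.1156, 1.1343,
       0.4013]))
(array([ 0.6653, -0.0011]), array([2.6584, 0.5522, 1.0149, 0.4079, 0.9203, 0.6677, 1.1687, 0.3784,
       3.3542]))
(array([ 0.6664, -0.0013]), array([0.6434, 1.7232, 0.6252, 1.0041, 0.3388, 1.3853, 0.0548, 0.2548,
       1.3019]))
```

Emit:
{"fn": "carry_out", "kwargs": {
  "deltas": [
    [0,0,-0.5,0,0,-0.2],
    [0,0,-0.8,0,0,0],
    [0,0,-0.9,0,0,0],
    [0,0,-0.8,0,0,0],
    [0.1,0,-0.4,0,0,0]
  ]
}}

```text
t: 25.95
eef_pos: [0.6628, 0.0051, 0.1072]
ee_rot: [2.045, 1.56, -2.664]
force: [0.3, 0.4, -6.2]
width: 0.0591
```

Emit:
{"fn": "carry_out", "kwargs": {
  "deltas": [
    [0.2,0,0,0,0,0],
    [0,0,0,0,0,0],
    [0,0,0,0,0,0]
  ]
}}

```text
t: 26.25
eef_pos: [0.6608, 0.0033, 0.0953]
ee_rot: [1.951, 1.555, -2.761]
force: [0.1, 0.6, -4.7]
width: 0.0594
```

```bash
python3 -c "
from h import *
plan([0.666,-0.0005,0.05],180)"
```

```text
t=26.2 pos=[0.6608 0.0033 0.0953] psi=-179.9 tilt=0.89 | shift units tool [ 1.132  -0.1463 -0.088 ] | turn units [ 0.0149 -0.0831 -0.2077] q [ 0.3003  0.4146 -0.1315  0.0015 -1.0403 -0.3   ] F [ 0.0692  0.5981 -4.7336] w 0.0594
```

Emit:
{"fn": "carry_out", "kwargs": {
  "deltas": [
    [0.3,-0.14,-0.09,0,-0.1,-0.2],
    [0.4,0,0,0,0,0],
    [0.3,0,0,0,0,0],
    [0,0,0,0,0,0]
  ]
}}

```text
t: 26.65
eef_pos: [0.6673, 0.004, 0.0541]
ee_rot: [-0.517, 1.569, 1.059]
force: [-0.0, 0.4, -7.5]
width: 0.0593
```

```bash
python3 -c "
from h import *
plan([0.666,-0.0005,0.023],180)
shot('w26')
from station import cams
import cv2
a=cams.grab_frame('scene')['pixels'][:,:,::-1]
cv2.imwrite('pics/s26c.png',cv2.resize(a[180:340,280:440],None,fx=4,fy=4,interpolation=cv2.INTER_CUBIC))
"
```

```text
t=26.6 pos=[0.6673 0.004  0.0541] psi=-179.7 tilt=0.12 | shift units tool [ 0.7779  0.0341 -0.1127] | turn units [0.0837 0.0264 0.0149] q [ 0.2965  0.4529 -0.1732 -0.0018 -0.9431 -0.2896] F [-0.0369  0.3738 -7.5046] w 0.0593
```

View pics/w26.png

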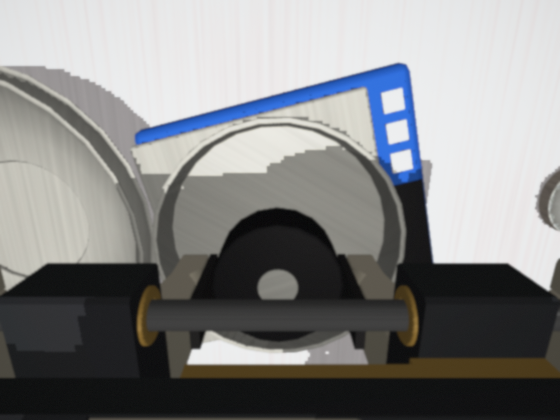

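View pics/s26c.png

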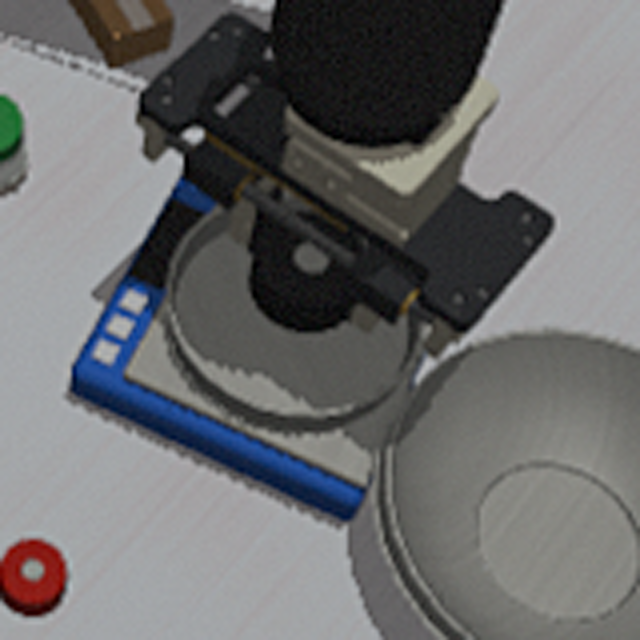

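```bash
python3 - <<'E'
from panxy import *
k=load('w26')
rim=[(157,225),(165,180),(190,145),(230,125),(275,117),(330,127),(375,160),(400,200),(405,235)]
fl=[(172,225),(178,190),(200,155),(235,132),(275,125)]
print(circfit(k,[(rim,.0695,.071)],[.665,0]));print(circfit(k,[(rim,.0695,.067)],[.665,0]))
E
```

```text
(array([0.6671, 0.0001]), array([5.7591, 0.3797, 3.503 , 0.4329, 0.3962, 0.3342, 1.7176, 0.4459,
       1.2019]))
(array([ 0.667 , -0.0002]), array([3.3654, 1.495 , 3.6459, 0.2073, 1.2707, 0.9899, 1.4679, 0.9698,
       1.1778]))
```

Emit:
{"fn": "carry_out", "kwargs": {
  "deltas": [
    [0.2,0.02,-0.11,0.05,0,0],
    [0.2,0,0,0,0,0],
    [0.15,0,0,0,0,0],
    [0,0,0,0,0,0]
  ]
}}

```text
t: 27.15
eef_pos: [0.6692, -0.0002, 0.0343]
ee_rot: [-1.222, 1.563, 0.352]
force: [-0.1, -0.1, -6.3]
width: 0.0593
```

```bash
python3 -c "
from h import *
plan([0.6665,-0.0003,0.023],180)"
```

```text
t=27.1 pos=[ 0.6692 -0.0002  0.0343] psi=-179.8 tilt=0.42 | shift units tool [ 0.2822  0.0695 -0.0032] | turn units [0.045  0.036  0.0984] q [ 0.2901  0.4724 -0.1937 -0.0006 -0.8974 -0.2866] F [-0.1445 -0.0864 -6.3393] w 0.0593
```

Emit:
{"fn": "carry_out", "kwargs": {
  "deltas": [
    [0.12,0.07,0,0,0,0.1],
    [0.06,0,0,0,0,0],
    [0,0,0,0,0,0]
  ]
}}

```text
t: 27.45
eef_pos: [0.6664, -0.0003, 0.0266]
ee_rot: [0.219, 1.568, 1.793]
force: [-0.7, -0.6, -4.6]
width: 0.059
```

Emit:
{"fn": "carry_out", "kwargs": {
  "deltas": [
    [0.06,0,0,0,0,0],
    [0,0,0,0,0,0]
  ]
}}

```text
t: 27.65
eef_pos: [0.6665, -0.0004, 0.0242]
ee_rot: [0.133, 1.568, 1.707]
force: [-0.5, -0.8, -5.8]
width: 0.0594
```

Emit:
{"fn": "carry_out", "kwargs": {
  "deltas": [
    [0.05,0,0,0,0,0],
    [0,0,0,0,0,0]
  ]
}}

```text
t: 27.85
eef_pos: [0.6672, -0.0002, 0.0229]
ee_rot: [-0.436, 1.568, 1.139]
force: [-0.1, -0.4, -5.8]
width: 0.0589
```

Emit:
{"fn": "carry_out", "kwargs": {
  "deltas": [
    [0.05,0,0,0,0,0],
    [0,0,0,0,0,0]
  ]
}}

```text
t: 28.05
eef_pos: [0.6676, -0.0001, 0.0232]
ee_rot: [-0.819, 1.567, 0.756]
force: [-0.4, -0.7, -5.8]
width: 0.0589
```

Emit:
{"fn": "carry_out", "kwargs": {
  "deltas": [
    [0.05,0,0,0,0,0],
    [0,0,0,0,0,0]
  ]
}}

```text
t: 28.25
eef_pos: [0.6681, 0.0001, 0.023]
ee_rot: [-1.057, 1.566, 0.518]
force: [0.3, 0.1, -5.7]
width: 0.0591
```

Emit:
{"fn": "carry_out", "kwargs": {
  "deltas": [
    [0.1,0.03,0,0,0,0.05],
    [0,0,0,0,0,0]
  ]
}}

```text
t: 28.45
eef_pos: [0.6688, 0.0003, 0.0235]
ee_rot: [-1.207, 1.566, 0.37]
force: [-0.1, -0.7, -5.5]
width: 0.0594
```

```bash
python3 -c "
from h import *
plan([0.6665,-0.0003,0.023],180)
from station import arm
s=arm.get_state();print(s['joint_efforts'],s['moment'])
shot('w27')
from station import cams
import cv2
a=cams.grab_frame('scene')['pixels'][:,:,::-1]
cv2.imwrite('pics/s27c.png',cv2.resize(a[180:340,280:440],None,fx=4,fy=4,interpolation=cv2.INTER_CUBIC))
"
```

```text
t=28.4 pos=[0.6688 0.0003 0.0235] psi=-179.6 tilt=0.30 | shift units tool [ 0.011   0.0584 -0.0137] | turn units [0.0928 0.0266 0.0693] q [ 0.291   0.4846 -0.2023 -0.0005 -0.8788 -0.2842] F [-0.0836 -0.727  -5.5399] w 0.0594
[  0.032  -67.349   26.8294   6.8996  -0.2475  -0.0042] [0.0817 0.1434 0.0266]
```

View pics/s27c.png

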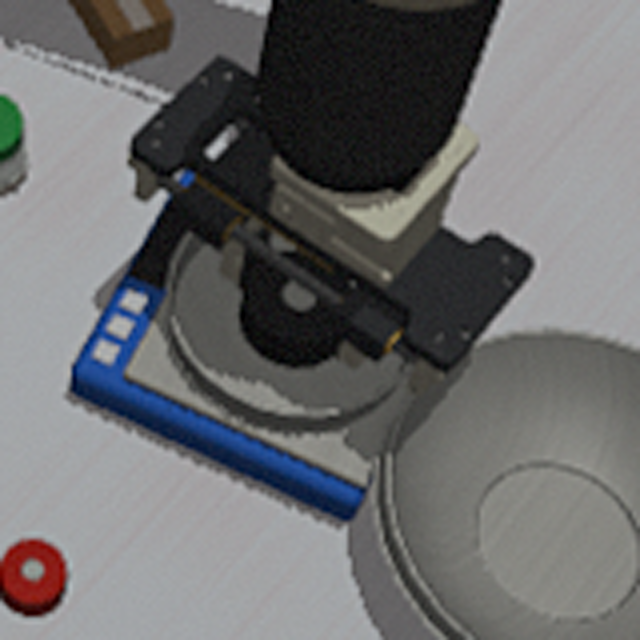

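View pics/w27.png

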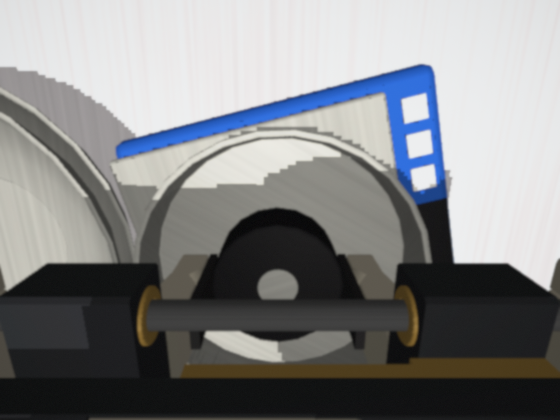

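Emit:
{"fn": "carry_out", "kwargs": {
  "deltas": [
    [0.12,0.06,0,0.05,0,0.07]
  ]
}}

```text
t: 28.65
eef_pos: [0.669, 0.0002, 0.0223]
ee_rot: [-1.37, 1.566, 0.205]
force: [-15.7, 3.6, 51.4]
width: 0.0592
```

Emit:
{"fn": "carry_out", "kwargs": {
  "deltas": [
    [0,0,0,0,0,0]
  ]
}}

```text
t: 28.75
eef_pos: [0.6696, 0.0004, 0.0232]
ee_rot: [-1.395, 1.565, 0.181]
force: [0.2, -0.0, -7.0]
width: 0.0589
```

Emit:
{"fn": "carry_out", "kwargs": {
  "deltas": [
    [-0.05,0.08,0,0.05,0,0.08]
  ]
}}

```text
t: 28.85
eef_pos: [0.6662, 0.0003, 0.0246]
ee_rot: [0.055, 1.57, 1.628]
force: [-0.4, -0.7, -6.0]
width: 0.059
```

Emit:
{"fn": "carry_out", "kwargs": {
  "deltas": [
    [0.05,0,0,0,0,0]
  ]
}}

```text
t: 28.95
eef_pos: [0.6658, 0.0003, 0.0224]
ee_rot: [0.586, 1.569, 2.158]
force: [-11.2, 3.9, 24.4]
width: 0.059
```

```bash
python3 -c "
from h import *
plan([0.6665,-0.0003,0.023],180)"
```

```text
t=28.9 pos=[0.6658 0.0003 0.0224] psi=-179.9 tilt=0.08 | shift units tool [-0.0158 -0.0163 -0.0151] | turn units [ 0.018   0.0174 -0.0116] q [ 0.2917  0.4848 -0.2043 -0.0018 -0.8821 -0.2893] F [-11.2219   3.9269  24.4207] w 0.0590
```

Emit:
{"fn": "carry_out", "kwargs": {
  "deltas": [
    [0,0,0,0,0,0],
    [0,0,0,0,0,0],
    [0,0,0,0,0,0]
  ],
  "hand": 0.22
}}

```text
t: 29.25
eef_pos: [0.6666, 0.0001, 0.022]
ee_rot: [-0.027, 1.57, 1.545]
force: [0.6, 1.3, 0.4]
width: 0.068
```

```bash
python3 -c "
from h import *
plan([0.6665,-0.0003,0.1],180)
shot('w28')
from station import cams
import cv2
a=cams.grab_frame('scene')['pixels'][:,:,::-1]
cv2.imwrite('pics/s28c.png',cv2.resize(a[180:340,280:440],None,fx=4,fy=4,interpolation=cv2.INTER_CUBIC))
"
```

```text
t=29.2 pos=[0.6666 0.0001 0.022 ] psi=-179.9 tilt=0.05 | shift units tool [-1.951   0.0035 -0.0081] | turn units [0.0211 0.0114 0.0003] q [ 0.2915  0.4859 -0.2039 -0.001  -0.8808 -0.2894] F [0.5552 1.3063 0.4166] w 0.0680
```

View pics/w28.png

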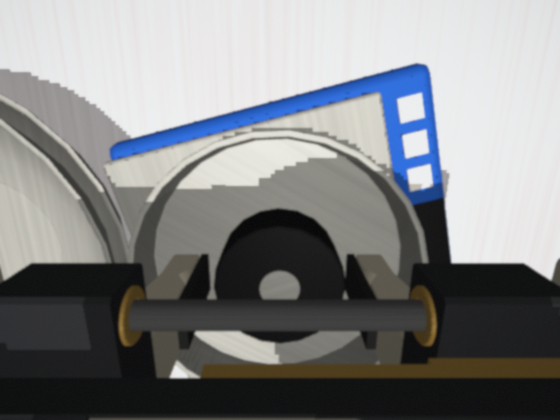

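Emit:
{"fn": "carry_out", "kwargs": {
  "deltas": [
    [-0.4,0,0,0,0,0],
    [-0.7,0,0,0,0,0],
    [-0.9,0,0,0,0,0],
    [-0.9,0.5,-0.3,0,0,0],
    [-0.8,0.9,-0.6,0,0,0]
  ]
}}

```text
t: 29.85
eef_pos: [0.6115, -0.0344, 0.1656]
ee_rot: [1.781, 1.559, -2.929]
force: [0.1, -0.5, 0.9]
width: 0.0682
```

Emit:
{"fn": "carry_out", "kwargs": {
  "deltas": [
    [-0.5,0.95,-0.6,0,0,0],
    [0,0.95,-0.6,0,0,0],
    [0,0.95,-0.6,0,0,0],
    [0,0.6,-0.3,0,0,0],
    [0,0,0,0,0,0]
  ]
}}

```text
t: 30.35
eef_pos: [0.4692, -0.1231, 0.1941]
ee_rot: [-2.441, 1.569, -0.868]
force: [1.2, -0.5, 0.8]
width: 0.0683
```

```bash
python3 -c "
from h import *
plan([0.4187,-0.1535,0.1],180)
shot('w29')
from station import cams
import cv2
a=cams.grab_frame('scene')['pixels'][:,:,::-1]
cv2.imwrite('pics/s29c.png',cv2.resize(a[200:340,290:430],None,fx=4,fy=4,interpolation=cv2.INTER_CUBIC))
"
```

```text
t=30.4 pos=[ 0.4692 -0.1231  0.1941] psi=-179.8 tilt=0.12 | shift units tool [ 2.3527  1.2672 -0.7538] | turn units [ 0.0415 -0.0226  0.0191] q [ 0.1517  0.038  -0.3903  0.0019 -1.1414 -0.1496] F [ 1.2273 -0.453   0.8   ] w 0.0683
```

View pics/s29c.png

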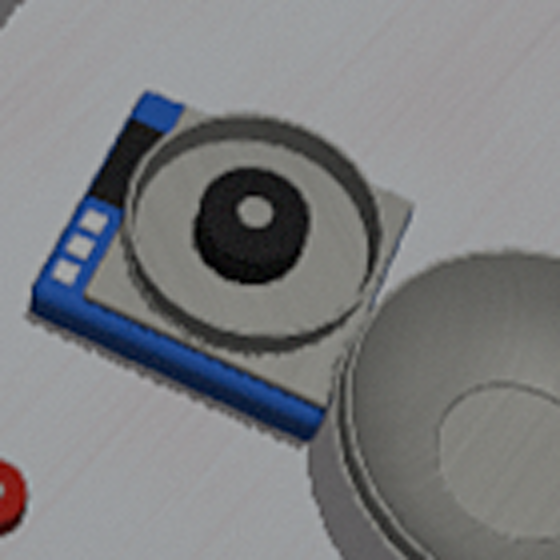

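View pics/w29.png

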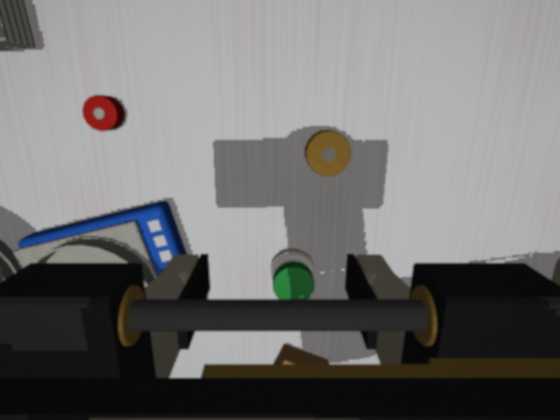

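```bash
python3 -c "
from h import *
p=crop((255,211),(290,200),4)
print('black in pan (scene)',plane(K['scene'],p,.077))
k=load('w29')
print('brass',plane(k,(329,154),.024),tri([ray(k,(329,154)),ray(load('w1'),(339,192))]));print('red',plane(k,(99,113),.022),tri([ray(k,(99,113)),ray(load('w1'),(163,151))]))
plan([0.4187,-0.1535,0.1],180)
"
```

```text
black in pan (scene) [ 0.6669 -0.0016  0.077 ]
brass [ 0.4162 -0.1524  0.024 ] (array([ 0.4146, -0.1499,  0.0084]), [np.float64(0.8101362048247444), np.float64(0.8101362048249027)])
red [ 0.6503 -0.1929  0.022 ] (array([ 0.6498, -0.1929,  0.023 ]), [np.float64(0.04575009111271179), np.float64(0.04575009111273424)])
t=30.4 pos=[ 0.4718 -0.1222  0.1941] psi=-179.8 tilt=0.15 | shift units tool [ 2.3513  1.3345 -0.7735] | turn units [ 0.054  -0.0279  0.0266] q [ 0.1531  0.0417 -0.3867  0.0024 -1.1409 -0.1504] F [ 0.3029  0.169  -0.2511] w 0.0683
```

Emit:
{"fn": "carry_out", "kwargs": {
  "deltas": [
    [0.4,0.5,-0.3,0.05,0,0],
    [0.7,0.5,-0.3,0,0,0],
    [0.7,0.3,-0.15,0,0,0],
    [0.5,0,0,0,0,0],
    [0,0,0,0,0,0]
  ],
  "hand": 0.15
}}

```text
t: 30.95
eef_pos: [0.425, -0.1515, 0.0995]
ee_rot: [-2.006, 1.565, -0.432]
force: [0.2, -0.0, 0.3]
width: 0.0742
```

Emit:
{"fn": "carry_out", "kwargs": {
  "deltas": [
    [0.3,0,0,0,0,0],
    [0,0,0,0,0,0],
    [0,0,0,0,0,0]
  ]
}}

```text
t: 31.25
eef_pos: [0.4288, -0.1508, 0.0887]
ee_rot: [-2.18, 1.564, -0.604]
force: [0.4, -0.6, 1.7]
width: 0.0748
```

```bash
python3 -c "
from h import *
plan([0.4187,-0.1525,0.05],180)
shot('w30')
"
```

```text
t=31.2 pos=[ 0.4288 -0.1508  0.0887] psi=-179.7 tilt=0.36 | shift units tool [ 0.9671  0.2588 -0.0368] | turn units [ 0.0841 -0.0519  0.0749] q [ 0.1015  0.0871 -0.607   0.0054 -0.8719 -0.0991] F [ 0.3882 -0.5637  1.6953] w 0.0748
```

View pics/w30.png

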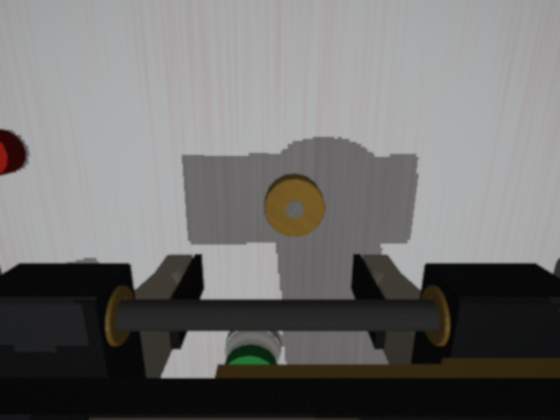

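```bash
python3 -c "
from h import *
k=load('w30');p=plane(k,(294,209),.024);print('brass',p)
plan([p[0],p[1],-0.025],180)
"
```

```text
brass [ 0.4167 -0.1525  0.024 ]
t=31.3 pos=[ 0.4288 -0.1508  0.0887] psi=-179.7 tilt=0.37 | shift units tool [ 2.8418  0.3184 -0.0303] | turn units [ 0.0824 -0.0499  0.0776] q [ 0.1015  0.087  -0.6071  0.0052 -0.8717 -0.0991] F [ 0.3837 -0.1556 -0.1174] w 0.0746
```

Emit:
{"fn": "carry_out", "kwargs": {
  "deltas": [
    [0.5,0.35,-0.03,0.08,-0.05,0.1],
    [0.6,0,0,0,0,0],
    [0.6,0.05,0,0,0,0.05],
    [0.4,0.05,0,0,0,0],
    [0,0,0,0,0,0]
  ]
}}

```text
t: 31.8
eef_pos: [0.4177, -0.1514, 0.0078]
ee_rot: [-1.593, 1.565, -0.02]
force: [-0.7, -0.9, 0.1]
width: 0.0747
```

```bash
python3 -c "
from h import *
plan([0.4167,-0.1525,-0.027],180)
shot('w31')
"
```

```text
t=31.8 pos=[ 0.4177 -0.1514  0.0078] psi=-179.9 tilt=0.34 | shift units tool [ 0.87    0.0294 -0.0267] | turn units [ 0.037  -0.0018  0.0853] q [ 0.0993  0.1937 -0.7228  0.0012 -0.6484 -0.0977] F [-0.6726 -0.9034  0.073 ] w 0.0747
```

View pics/w31.png

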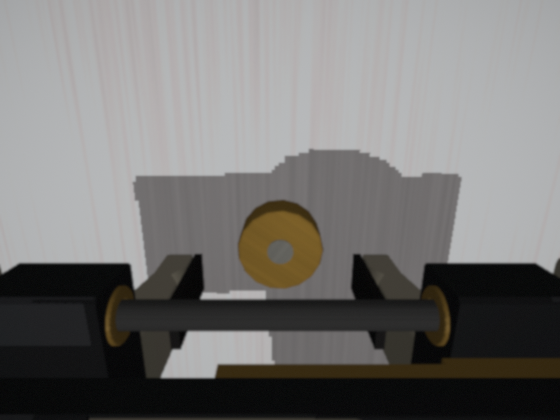

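Emit:
{"fn": "carry_out", "kwargs": {
  "deltas": [
    [0.4,0.03,-0.03,0,0,0.1],
    [0.3,0.03,0,0,0,0],
    [0.15,0,0,0,0,0],
    [0,0,0,0,0,0]
  ]
}}

```text
t: 32.25
eef_pos: [0.4226, -0.1524, -0.0207]
ee_rot: [-1.63, 1.561, -0.054]
force: [0.3, 0.4, -0.3]
width: 0.0746
```

```bash
python3 -c "
from h import *
plan([0.4167,-0.1525,-0.027],180)
shot('w32')
print(plane(load('w32'),(279,282),.024))
"
```

```text
t=32.2 pos=[ 0.4226 -0.1524 -0.0207] psi=-179.7 tilt=0.55 | shift units tool [ 0.1557  0.1491 -0.0027] | turn units [ 0.0739 -0.0078  0.1383] q [ 0.0966  0.2508 -0.7447  0.0027 -0.5658 -0.0937] F [ 0.3386  0.4048 -0.2941] w 0.0746
[ 0.4218 -0.1507  0.024 ]
```

View pics/w32.png

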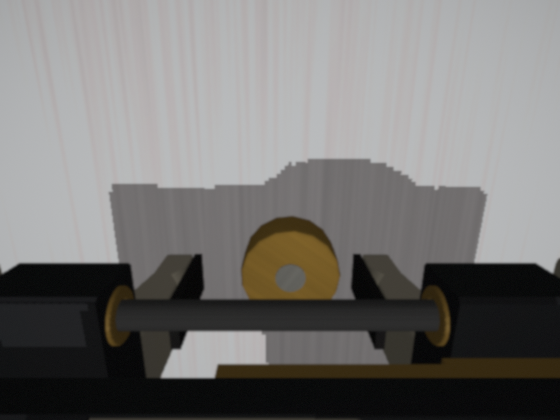

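Emit:
{"fn": "carry_out", "kwargs": {
  "deltas": [
    [0.12,0.15,0,0.05,0,0.15],
    [0.1,0,0,0,0,0],
    [0,0,0,0,0,0]
  ]
}}

```text
t: 32.6
eef_pos: [0.4182, -0.1523, -0.0279]
ee_rot: [-1.742, 1.568, -0.169]
force: [0.6, 0.5, 0.3]
width: 0.0743
```

```bash
python3 -c "
from h import *
print(plane(load('w32'),(291,278),.024))
plan([0.4167,-0.1525,-0.027],180)
shot('w33')
"
```

```text
[ 0.4161 -0.1529  0.024 ]
t=32.6 pos=[ 0.4182 -0.1523 -0.0279] psi=-179.9 tilt=0.14 | shift units tool [-0.0234  0.037  -0.006 ] | turn units [ 0.027  -0.006   0.0352] q [ 0.0971  0.2627 -0.7538  0.0012 -0.5519 -0.0962] F [0.5757 0.483  0.285 ] w 0.0743
```

View pics/w33.png

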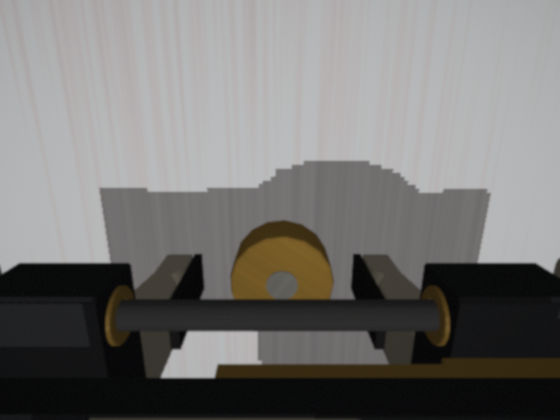

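Centred, so I'll close on it.

Emit:
{"fn": "carry_out", "kwargs": {
  "deltas": [
    [0,0.03,0,0,0,0],
    [0,0,0,0,0,0],
    [0,0,0,0,0,0],
    [0,0,0,0,0,0],
    [0,0,0,0,0,0]
  ],
  "hand": 1,
  "newtons": 40
}}

```text
t: 33.15
eef_pos: [0.4168, -0.1523, -0.0275]
ee_rot: [-1.759, 1.568, -0.186]
force: [0.4, 0.1, -0.9]
width: 0.047
```

Emit:
{"fn": "carry_out", "kwargs": {
  "deltas": [
    [0,0,0,0,0,0]
  ]
}}

```text
t: 33.25
eef_pos: [0.4167, -0.1523, -0.0275]
ee_rot: [-1.767, 1.568, -0.194]
force: [0.8, 0.5, -1.1]
width: 0.0472
```

```bash
python3 -c "
from h import *
plan([0.4167,-0.1525,-0.027],180)
shot('w34')
"
```

```text
t=33.2 pos=[ 0.4167 -0.1523 -0.0275] psi=-179.9 tilt=0.14 | shift units tool [-0.0131  0.0011 -0.0048] | turn units [ 0.0274 -0.0067  0.034 ] q [ 0.0973  0.2602 -0.7563  0.0013 -0.552  -0.0965] F [ 0.7638  0.4781 -1.1338] w 0.0472
```

View pics/w34.png

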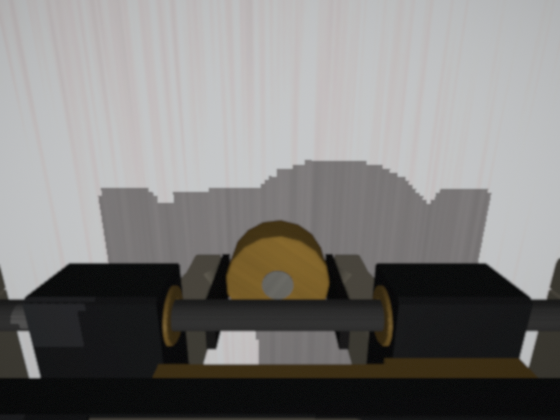

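Emit:
{"fn": "carry_out", "kwargs": {
  "deltas": [
    [-0.3,0,0,0,0,0],
    [-0.6,0,0,0,0,0],
    [-0.9,0,0,0,0,0],
    [-0.9,0,0,0,0,0],
    [-0.9,-0.3,0.2,0,0,0]
  ]
}}

```text
t: 33.8
eef_pos: [0.4202, -0.1444, 0.114]
ee_rot: [1.547, 1.555, 3.117]
force: [1.2, -0.9, -3.7]
width: 0.0468
```

Emit:
{"fn": "carry_out", "kwargs": {
  "deltas": [
    [-0.4,-0.8,0.45,0,0,0],
    [0,-0.9,0.55,0,0,0],
    [0,-0.9,0.55,0,0,0],
    [0,-0.9,0.55,0,0,0],
    [0,-0.9,0.55,0,0,0]
  ]
}}

```text
t: 34.3
eef_pos: [0.6001, -0.0362, 0.1341]
ee_rot: [1.214, 1.561, 2.779]
force: [0.6, 0.3, -3.8]
width: 0.0472
```

```bash
python3 -c "
from h import *
print(plane(load('w34'),(278,285),.024),plane(load('w28'),(279.5,289),.077))
plan([0.6665,0.0,0.10],180)
"
```

```text
[ 0.4167 -0.1528  0.024 ] [ 0.6661 -0.0005  0.077 ]
t=34.3 pos=[ 0.6001 -0.0362  0.1341] psi=179.7 tilt=0.54 | shift units tool [ 0.8413 -1.661   0.913 ] | turn units [-0.0861  0.0475 -0.1263] q [ 0.2604  0.2867 -0.2251 -0.0063 -1.0667 -0.2633] F [ 0.6079  0.3261 -3.7757] w 0.0472
```

Emit:
{"fn": "carry_out", "kwargs": {
  "deltas": [
    [0.1,-0.7,0.4,-0.08,0,-0.1],
    [0.2,-0.6,0.35,0,0,0],
    [0.2,-0.3,0.1,0,0,0],
    [0,0,0,0,0,0],
    [0,0,0,0,0,0]
  ]
}}

```text
t: 34.8
eef_pos: [0.667, 0.0023, 0.1063]
ee_rot: [1.305, 1.56, 2.877]
force: [-0.6, 0.2, -3.1]
width: 0.0469
```

```bash
python3 -c "
from h import *
plan([0.6661,0.0,0.06],180)
"
```

```text
t=34.8 pos=[0.667  0.0023 0.1063] psi=-179.9 tilt=0.62 | shift units tool [ 1.1565  0.0109 -0.0611] | turn units [ 0.0208  0.0403 -0.1484] q [ 0.2915  0.412  -0.1049 -0.0065 -1.063  -0.2868] F [-0.5945  0.2035 -3.1083] w 0.0469
```

Emit:
{"fn": "carry_out", "kwargs": {
  "deltas": [
    [0.3,0.05,-0.06,0,0,-0.1],
    [0.4,0.05,0,0,0,0],
    [0.25,0.03,0,0,0,0],
    [0,0,0,0,0,0]
  ]
}}

```text
t: 35.2
eef_pos: [0.6582, -0.0022, 0.0681]
ee_rot: [0.941, 1.566, 2.511]
force: [-0.2, 0.5, -4.4]
width: 0.0468
```

```bash
python3 -c "
from h import *
plan([0.6661,0.0,0.05],180)
shot('w35')
from station import cams
import cv2
a=cams.grab_frame('scene')['pixels'][:,:,::-1]
cv2.imwrite('pics/s35c.png',cv2.resize(a[180:340,280:440],None,fx=4,fy=4,interpolation=cv2.INTER_CUBIC))
"
```

```text
t=35.2 pos=[ 0.6582 -0.0022  0.0681] psi=180.0 tilt=0.30 | shift units tool [ 0.4521 -0.2002  0.0547] | turn units [-0.0104  0.0443 -0.0607] q [ 0.2896  0.4293 -0.1746 -0.0051 -0.9701 -0.2874] F [-0.1816  0.4926 -4.4475] w 0.0468
```

View pics/w35.png

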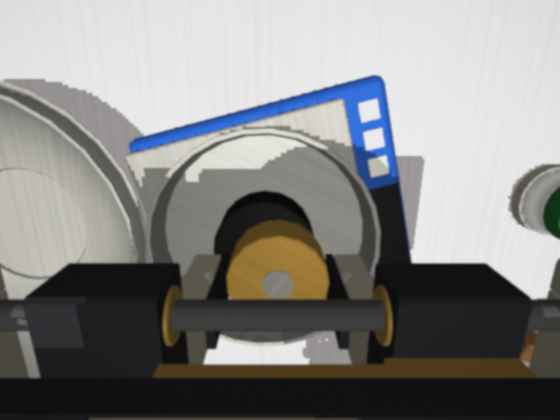

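View pics/s35c.png

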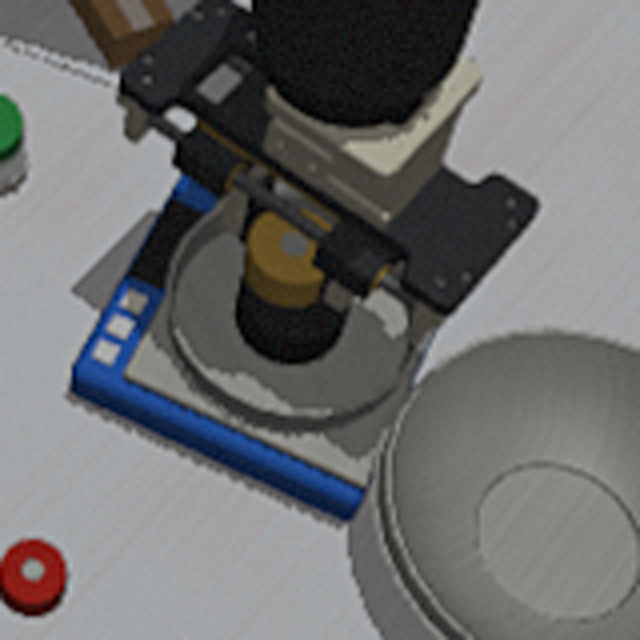

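Emit:
{"fn": "carry_out", "kwargs": {
  "deltas": [
    [0.1,-0.2,0.05,0,0.05,-0.06],
    [0.1,0,0,0,0,0],
    [0,0,0,0,0,0]
  ]
}}

```text
t: 35.6
eef_pos: [0.67, 0.0004, 0.0635]
ee_rot: [-1.557, 1.564, 0.013]
force: [-0.5, 0.1, -3.7]
width: 0.0471
```

```bash
python3 -c "
from h import *
plan([0.6661,0.0,0.05],180)
"
```

```text
t=35.6 pos=[0.67   0.0004 0.0635] psi=180.0 tilt=0.39 | shift units tool [ 0.3378  0.1008 -0.009 ] | turn units [-0.0007  0.0013  0.0967] q [ 0.292   0.4443 -0.1647  0.0023 -0.9553 -0.2934] F [-0.4982  0.0533 -3.7447] w 0.0471
```

Emit:
{"fn": "carry_out", "kwargs": {
  "deltas": [
    [0.12,0.08,0,0,0,0.06],
    [0.08,0,0,0,0,0],
    [0,0,0,0,0,0]
  ]
}}

```text
t: 35.9
eef_pos: [0.6668, 0.0006, 0.055]
ee_rot: [-1.503, 1.568, 0.068]
force: [-0.5, -0.8, -4.2]
width: 0.0472
```

Emit:
{"fn": "carry_out", "kwargs": {
  "deltas": [
    [0.07,0,0,0,0,0],
    [0,0,0,0,0,0]
  ]
}}

```text
t: 36.1
eef_pos: [0.6666, 0.0005, 0.0518]
ee_rot: [-1.545, 1.569, 0.026]
force: [-0.5, -0.0, -3.1]
width: 0.0468
```

```bash
python3 -c "
from h import *
plan([0.6661,0.0,0.0495],180)
"
```

```text
t=36.1 pos=[0.6666 0.0005 0.0518] psi=-180.0 tilt=0.12 | shift units tool [ 0.0566  0.0137 -0.0121] | turn units [0.0025 0.0008 0.0289] q [ 0.2929  0.4538 -0.1792  0.0007 -0.9359 -0.2931] F [-0.4769 -0.0007 -3.1213] w 0.0468
```

Emit:
{"fn": "carry_out", "kwargs": {
  "deltas": [
    [0.05,0.01,-0.01,0,0,0]
  ]
}}

```text
t: 36.2
eef_pos: [0.6666, 0.0001, 0.05]
ee_rot: [-1.541, 1.568, 0.03]
force: [0.0, -0.7, -3.6]
width: 0.0472
```

Emit:
{"fn": "carry_out", "kwargs": {
  "deltas": [
    [0.04,0,0,0,0,0]
  ]
}}

```text
t: 36.3
eef_pos: [0.6665, 0.0001, 0.0495]
ee_rot: [-1.665, 1.568, -0.094]
force: [-7.5, 1.7, 13.1]
width: 0.0469
```

Emit:
{"fn": "carry_out", "kwargs": {
  "deltas": [
    [0.04,0,0,0,0,0]
  ]
}}

```text
t: 36.4
eef_pos: [0.6665, 0.0001, 0.0495]
ee_rot: [-1.71, 1.567, -0.138]
force: [-5.6, 2.1, 10.4]
width: 0.0469
```

Emit:
{"fn": "carry_out", "kwargs": {
  "deltas": [
    [0,0,0,0,0,0],
    [0,0,0,0,0,0],
    [0,0,0,0,0,0]
  ],
  "hand": 0.32
}}

```text
t: 36.7
eef_pos: [0.6682, 0.0002, 0.0516]
ee_rot: [-1.594, 1.563, -0.021]
force: [-1.0, -1.2, 0.3]
width: 0.059
```

```bash
python3 -c "
from h import *
plan([0.6661,0.0,0.0495],180)
shot('w36')
print(plane(load('w36'),(279,286),.101))
"
```

```text
t=36.7 pos=[0.6682 0.0002 0.0516] psi=-179.9 tilt=0.42 | shift units tool [ 0.0517  0.0517 -0.0051] | turn units [ 0.0268 -0.0024  0.1053] q [ 0.2929  0.453  -0.1819  0.0028 -0.9289 -0.2928] F [-0.9696 -1.1904  0.3072] w 0.0590
[0.6674 0.0014 0.101 ]
```

View pics/w36.png

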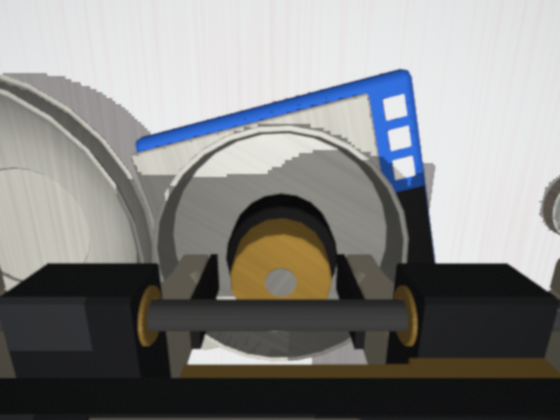

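Emit:
{"fn": "carry_out", "kwargs": {
  "deltas": [
    [-0.4,0,0,0,0,0.05],
    [-0.7,0,0,0,0,0],
    [-0.9,0,0,0,0,0],
    [-0.9,0,-0.4,0,0,0],
    [-0.3,0.1,-0.8,0,0,0]
  ]
}}

```text
t: 37.25
eef_pos: [0.6631, -0.0466, 0.1804]
ee_rot: [2.442, 1.568, -2.265]
force: [-0.1, -0.3, 0.0]
width: 0.0598
```

Emit:
{"fn": "carry_out", "kwargs": {
  "deltas": [
    [0,0.1,-0.9,0,0,0],
    [0,0.1,-0.9,0,0,0],
    [0,0.1,-0.9,0,0,0],
    [0,0,-0.6,0,0,0],
    [0,0,0,0,0,0]
  ],
  "hand": 0.25
}}

```text
t: 37.75
eef_pos: [0.6533, -0.186, 0.1855]
ee_rot: [-1.969, 1.564, -0.393]
force: [-0.3, 1.2, 1.0]
width: 0.0656
```

Emit:
{"fn": "carry_out", "kwargs": {
  "deltas": [
    [0,0,0,0,0,0]
  ]
}}

```text
t: 37.85
eef_pos: [0.6532, -0.1866, 0.1853]
ee_rot: [-1.97, 1.564, -0.395]
force: [-1.1, 0.9, 0.3]
width: 0.0654
```

```bash
python3 -c "
from h import *
print(plane(load('w36'),(281,282),.101))
plan([0.650,-0.193,0.07],180)
shot('w37')
from station import cams
import cv2
a=cams.grab_frame('scene')['pixels'][:,:,::-1]
cv2.imwrite('pics/s37c.png',cv2.resize(a[200:340,290:430],None,fx=4,fy=4,interpolation=cv2.INTER_CUBIC))
"
```

```text
[ 0.6665 -0.0007  0.101 ]
t=37.9 pos=[ 0.6532 -0.1866  0.1853] psi=-179.8 tilt=0.40 | shift units tool [ 2.8835  0.0991 -0.1523] | turn units [ 0.0546 -0.0385  0.0919] q [ 0.0097  0.3642  0.0062  0.0029 -1.2063 -0.007 ] F [-1.0602  0.858   0.3474] w 0.0654
```

View pics/s37c.png

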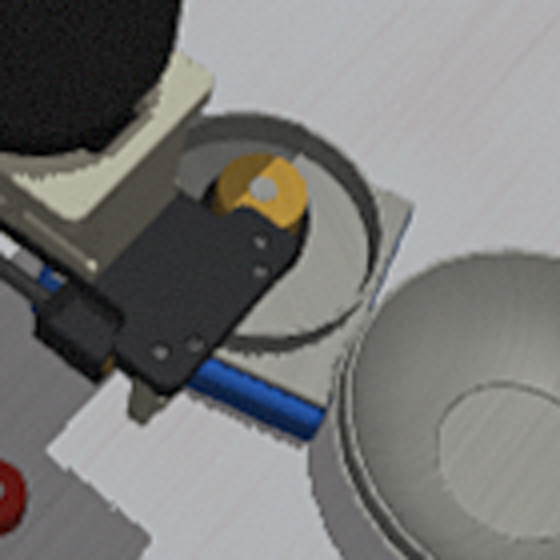

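View pics/w37.png

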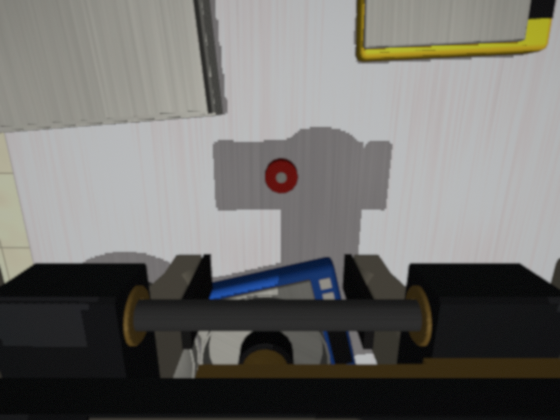

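```bash
python3 -c "
from h import *
print('brass scene',plane(K['scene'],crop((263,188),(290,200),4),.101))
k=load('w37');p=plane(k,(281,178),.022);print('red',p)
plan([p[0],p[1],0.02],180)
"
```

```text
brass scene [ 0.6677 -0.0015  0.101 ]
red [ 0.6509 -0.1921  0.022 ]
t=38.0 pos=[ 0.6533 -0.1857  0.1853] psi=-179.7 tilt=0.39 | shift units tool [ 4.1331  0.087  -0.1484] | turn units [ 0.073  -0.0376  0.0898] q [ 0.0111  0.3641  0.0059  0.0029 -1.2064 -0.007 ] F [-0.2234  0.1568  0.4682] w 0.0659
```

Emit:
{"fn": "carry_out", "kwargs": {
  "deltas": [
    [0.4,0.09,-0.15,0.07,-0.03,0.09],
    [0.8,0.05,0,0,0,0],
    [0.9,0.05,0,0,0,0],
    [0.9,0.05,0,0,0,0],
    [0.5,0,0,0,0,0]
  ]
}}

```text
t: 38.45
eef_pos: [0.6465, -0.1879, 0.0427]
ee_rot: [-1.626, 1.564, -0.05]
force: [0.2, 0.6, 0.1]
width: 0.0654
```

Emit:
{"fn": "carry_out", "kwargs": {
  "deltas": [
    [0.2,0,0,0,0,0],
    [0,0,0,0,0,0],
    [0,0,0,0,0,0]
  ]
}}

```text
t: 38.75
eef_pos: [0.6439, -0.1859, 0.0299]
ee_rot: [1.31, 1.57, 2.888]
force: [-0.2, 0.3, 0.2]
width: 0.0656
```

```bash
python3 -c "
from h import *
plan([0.6505,-0.1925,-0.027],180)
shot('w38')
"
```

```text
t=38.8 pos=[ 0.6439 -0.1859  0.0299] psi=-179.6 tilt=0.03 | shift units tool [ 1.4227 -0.1646 -0.1676] | turn units [ 0.1122  0.0018 -0.0069] q [ 0.0092  0.4826 -0.1881 -0.0002 -0.9006 -0.0012] F [-0.1629  0.2747  0.232 ] w 0.0656
```

View pics/w38.png

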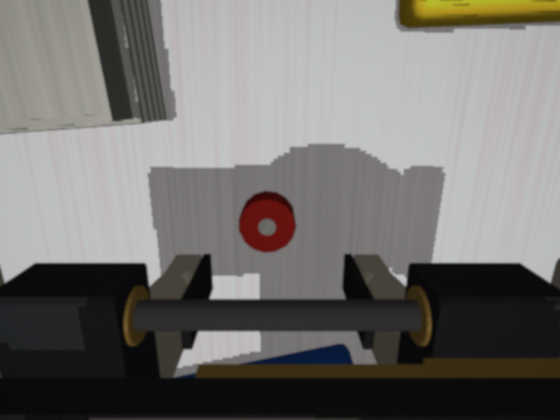

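```bash
python3 -c "
from h import *
p=plane(load('w38'),(267,227),.022);print(p);plan([p[0],p[1],-.027],180)"
```

```text
[ 0.6507 -0.1929  0.022 ]
t=38.8 pos=[ 0.644  -0.1859  0.0302] psi=-179.6 tilt=0.01 | shift units tool [ 1.4294 -0.1641 -0.177 ] | turn units [0.1101 0.0029 0.0002] q [ 0.0091  0.4823 -0.1879 -0.0003 -0.9007 -0.0012] F [ 1.1059 -0.1725 -0.4096] w 0.0654
```

Emit:
{"fn": "carry_out", "kwargs": {
  "deltas": [
    [0.3,-0.16,-0.18,0.1,0,0],
    [0.4,0.04,0,0,0,0],
    [0.4,0.03,0,0,0,0],
    [0,0,0,0,0,0]
  ]
}}

```text
t: 39.2
eef_pos: [0.653, -0.1945, -0.0112]
ee_rot: [-1.623, 1.561, -0.052]
force: [-0.2, -0.7, -0.3]
width: 0.0661
```

```bash
python3 -c "
from h import *
plan([.6507,-.1927,-.027],180)"
```

```text
t=39.2 pos=[ 0.653  -0.1945 -0.0112] psi=-180.0 tilt=0.55 | shift units tool [0.3936 0.0624 0.0445] | turn units [ 0.0039 -0.0071  0.1376] q [-0.0038  0.5375 -0.2045  0.0006 -0.8192  0.0036] F [-0.209  -0.7056 -0.2697] w 0.0661
```

Emit:
{"fn": "carry_out", "kwargs": {
  "deltas": [
    [0.2,0.08,0.04,0,0,0.13],
    [0.17,0.02,0,0,0,0],
    [0.05,0,0,0,0,0],
    [0,0,0,0,0,0]
  ]
}}

```text
t: 39.6
eef_pos: [0.6511, -0.1936, -0.0272]
ee_rot: [-1.885, 1.567, -0.314]
force: [-0.1, 0.0, 0.6]
width: 0.0659
```

```bash
python3 -c "
from h import *
plan([.6507,-.1927,-.027],180)
shot('w39')"
```

```text
t=39.6 pos=[ 0.6511 -0.1936 -0.0272] psi=180.0 tilt=0.20 | shift units tool [-0.0053  0.0102  0.023 ] | turn units [-0.0005 -0.0153  0.0471] q [-0.0021  0.5565 -0.2155  0.0015 -0.7955  0.001 ] F [-0.148   0.0064  0.63  ] w 0.0659
```

View pics/w39.png

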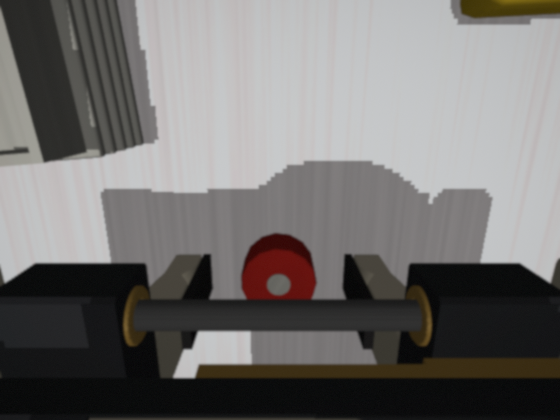

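Emit:
{"fn": "carry_out", "kwargs": {
  "deltas": [
    [0,0,0.02,0,0,0],
    [0,0,0,0,0,0],
    [0,0,0,0,0,0],
    [0,0,0,0,0,0],
    [0,0,0,0,0,0]
  ],
  "hand": 1,
  "newtons": 30
}}

```text
t: 40.15
eef_pos: [0.652, -0.1927, -0.0257]
ee_rot: [-1.792, 1.565, -0.221]
force: [-0.7, 0.1, -2.0]
width: 0.0351
```

Emit:
{"fn": "carry_out", "kwargs": {
  "deltas": [
    [0,0,0,0,0,0]
  ]
}}

```text
t: 40.25
eef_pos: [0.652, -0.1927, -0.0257]
ee_rot: [-1.783, 1.565, -0.212]
force: [0.3, 0.3, -1.1]
width: 0.0353
```

```bash
python3 -c "
from h import *
plan([.6507,-.1927,-.027],180)
shot('w40')"
```

```text
t=40.2 pos=[ 0.652  -0.1927 -0.0257] psi=-180.0 tilt=0.32 | shift units tool [ 0.0331  0.0327 -0.0009] | turn units [ 0.0042 -0.017   0.0786] q [-0.0006  0.5543 -0.2153  0.0017 -0.7957 -0.0003] F [ 0.3202  0.3381 -1.0799] w 0.0353
```

View pics/w40.png

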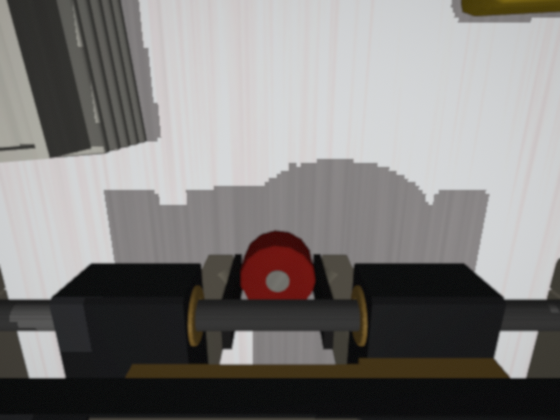

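Emit:
{"fn": "carry_out", "kwargs": {
  "deltas": [
    [-0.3,0,0,0,0,0],
    [-0.6,0,0,0,0,0],
    [-0.9,0,0,0,0,0],
    [-0.9,0,0,0,0,0],
    [-0.9,0,0,0,0,0]
  ]
}}

```text
t: 40.8
eef_pos: [0.646, -0.1921, 0.1181]
ee_rot: [1.542, 1.562, 3.112]
force: [0.0, 0.2, -1.6]
width: 0.0348
```

Emit:
{"fn": "carry_out", "kwargs": {
  "deltas": [
    [-0.8,0,0.3,0,0,0],
    [-0.4,0,0.8,0,0,0],
    [0,-0.1,0.9,0,0,0],
    [0,-0.1,0.9,0,0,0],
    [0,0,0.8,0,0,0]
  ]
}}

```text
t: 41.3
eef_pos: [0.6573, -0.0445, 0.1811]
ee_rot: [-1.591, 1.565, -0.028]
force: [1.2, 1.0, -1.5]
width: 0.0348
```

```bash
python3 -c "
from h import *
print(plane(load('w40'),(277.5,281),.022),plane(load('w40'),(277.5,281),.0235))
plan([.6665,0,.11],180)"
```

```text
[ 0.652  -0.1931  0.022 ] [ 0.652  -0.1939  0.0235]
t=41.3 pos=[ 0.6573 -0.0445  0.1811] psi=179.6 tilt=0.35 | shift units tool [ 1.7782 -0.2115  1.1142] | turn units [-0.1042 -0.0021  0.0865] q [ 0.2288  0.3341 -0.0476  0.0017 -1.1832 -0.2367] F [ 1.1506  0.9904 -1.4678] w 0.0348
```

Emit:
{"fn": "carry_out", "kwargs": {
  "deltas": [
    [0.3,-0.05,0.6,-0.1,0,0.08],
    [0.6,-0.05,0.4,0,0,0],
    [0.5,-0.05,0,0,0,0],
    [0,0,0,0,0,0],
    [0,0,0,0,0,0]
  ]
}}

```text
t: 41.8
eef_pos: [0.6642, 0.0025, 0.1299]
ee_rot: [-1.317, 1.565, 0.26]
force: [-0.2, -0.2, -1.9]
width: 0.0352
```

```bash
python3 -c "
from h import *
plan([.6665,0,.085],180)"
```

```text
t=41.8 pos=[0.6642 0.0025 0.1299] psi=-179.7 tilt=0.36 | shift units tool [ 1.1231 -0.0506 -0.0651] | turn units [0.0828 0.0227 0.0862] q [ 0.2969  0.3783 -0.1023  0.0003 -1.0839 -0.2912] F [-0.1724 -0.1743 -1.9236] w 0.0352
```

Emit:
{"fn": "carry_out", "kwargs": {
  "deltas": [
    [0.3,-0.04,-0.06,0.08,0,0.05],
    [0.4,0,0,0,0,0],
    [0.25,0,0,0,0,0],
    [0,0,0,0,0,0]
  ]
}}

```text
t: 42.2
eef_pos: [0.6678, -0.0018, 0.0938]
ee_rot: [-1.232, 1.563, 0.336]
force: [0.1, 0.6, -2.0]
width: 0.0349
```

```bash
python3 -c "
from h import *
plan([.6665,0,.08],180)
shot('w41')
from station import cams
import cv2
a=cams.grab_frame('scene')['pixels'][:,:,::-1]
cv2.imwrite('pics/s41c.png',cv2.resize(a[180:340,280:440],None,fx=4,fy=4,interpolation=cv2.INTER_CUBIC))"
```

```text
t=42.2 pos=[ 0.6678 -0.0018  0.0938] psi=179.8 tilt=0.42 | shift units tool [0.3443 0.0351 0.0435] | turn units [-0.0405  0.0352  0.1001] q [ 0.2884  0.413  -0.137  -0.0004 -1.0134 -0.291 ] F [ 0.1428  0.5783 -2.0498] w 0.0349
```

View pics/w41.png

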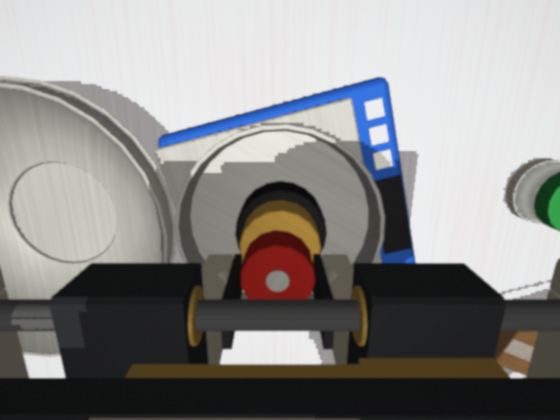

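View pics/s41c.png

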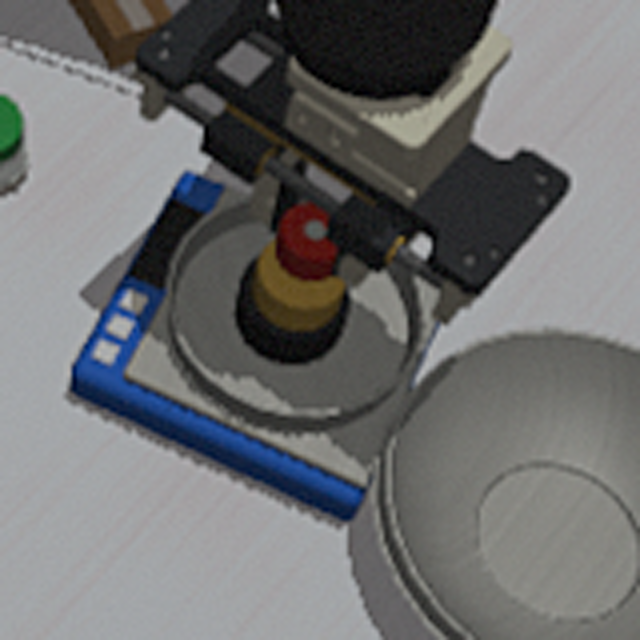

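Aligned over the stack, so I'll lower the last bit.

Emit:
{"fn": "carry_out", "kwargs": {
  "deltas": [
    [0.15,0.03,0.04,-0.04,0,0.06],
    [0.12,0,0,0,0,0],
    [0,0,0,0,0,0]
  ]
}}

```text
t: 42.6
eef_pos: [0.6685, 0.0001, 0.0854]
ee_rot: [-1.163, 1.563, 0.408]
force: [0.2, -0.7, -1.6]
width: 0.0351
```

```bash
python3 -c "
from h import *
plan([.6665,0,.0745],180)"
```

```text
t=42.6 pos=[0.6685 0.0001 0.0854] psi=-180.0 tilt=0.43 | shift units tool [ 0.2709  0.0519 -0.0027] | turn units [0.0067 0.043  0.0997] q [ 0.2905  0.4216 -0.1443 -0.0011 -0.9974 -0.2895] F [ 0.2021 -0.6905 -1.6191] w 0.0351
```

Emit:
{"fn": "carry_out", "kwargs": {
  "deltas": [
    [0.12,0.06,0,0,0,0.08],
    [0.08,0,0,0,0,0],
    [0,0,0,0,0,0]
  ]
}}

```text
t: 42.9
eef_pos: [0.6661, 0.0003, 0.0769]
ee_rot: [-0.411, 1.567, 1.161]
force: [-0.1, -0.0, -1.8]
width: 0.035
```

Emit:
{"fn": "carry_out", "kwargs": {
  "deltas": [
    [0.04,0,0,0,0,0]
  ]
}}

```text
t: 43.0
eef_pos: [0.6662, 0.0004, 0.0754]
ee_rot: [-0.476, 1.567, 1.096]
force: [0.1, 0.0, -0.7]
width: 0.0351
```

Emit:
{"fn": "carry_out", "kwargs": {
  "deltas": [
    [0.04,0,0,0,0,0]
  ]
}}

```text
t: 43.1
eef_pos: [0.6664, 0.0003, 0.0752]
ee_rot: [-0.693, 1.567, 0.879]
force: [-8.0, 2.6, 15.8]
width: 0.035
```

Contact at z 0.0752, as expected. Releasing gently.

Emit:
{"fn": "carry_out", "kwargs": {
  "deltas": [
    [0,0,0,0,0,0],
    [0,0,0,0,0,0],
    [0,0,0,0,0,0]
  ],
  "hand": 0.4
}}

```text
t: 43.4
eef_pos: [0.6674, 0.0005, 0.0766]
ee_rot: [-1.032, 1.565, 0.541]
force: [0.2, -0.5, -0.4]
width: 0.0507
```

Emit:
{"fn": "carry_out", "kwargs": {
  "deltas": [
    [-0.2,0,0,0,0,0],
    [-0.5,0,0,0,0,0],
    [-0.8,0,0,0,0,0],
    [-0.9,0,0,0,0,0],
    [-0.9,0.3,0,0,0,0]
  ]
}}

```text
t: 43.9
eef_pos: [0.6522, -0.0007, 0.2075]
ee_rot: [1.534, 1.564, 3.106]
force: [0.7, -0.7, -0.1]
width: 0.0528
```

Emit:
{"fn": "carry_out", "kwargs": {
  "deltas": [
    [0,0.9,0.3,0,0,0],
    [0,0.9,0.6,0,0,0],
    [0,0.9,0.8,0,0,0],
    [0,0.8,0.8,0,0,0],
    [0,0,0.5,0,0,0]
  ]
}}

```text
t: 44.4
eef_pos: [0.5114, 0.1196, 0.2176]
ee_rot: [-1.125, 1.562, 0.442]
force: [1.4, -0.1, 0.2]
width: 0.0527
```

Emit:
{"fn": "carry_out", "kwargs": {
  "deltas": [
    [0,0,0,0,0,0],
    [0,0,0,0,0,0]
  ]
}}

```text
t: 44.6
eef_pos: [0.511, 0.1219, 0.2196]
ee_rot: [-1.099, 1.559, 0.472]
force: [-0.8, -0.2, -0.6]
width: 0.0525
```

```bash
python3 -c "
from h import *
plan([.6665,0,.0745],180)
shot('w42')
from station import cams
import cv2
a=cams.grab_frame('scene')['pixels'][:,:,::-1]
cv2.imwrite('pics/s42c.png',cv2.resize(a[180:340,280:440],None,fx=4,fy=4,interpolation=cv2.INTER_CUBIC))
cv2.imwrite('pics/s42.png',a)"
```

```text
t=44.6 pos=[0.511  0.1219 0.2196] psi=-180.0 tilt=0.69 | shift units tool [ 3.6519 -3.8476 -3.0691] | turn units [0.0035 0.0783 0.1533] q [ 0.6093  0.0843 -0.2804  0.0018 -1.1941 -0.6097] F [-0.8023 -0.2087 -0.6308] w 0.0525
```

View pics/s42c.png

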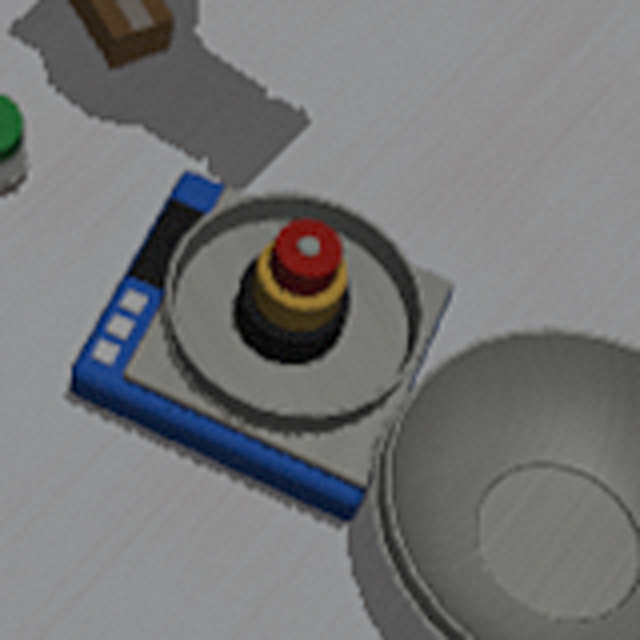

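View pics/s42.png

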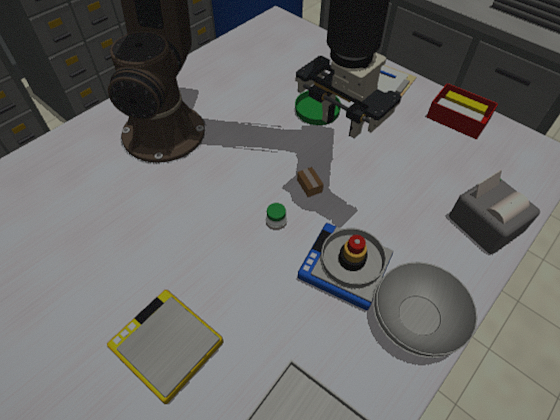

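View pics/w42.png

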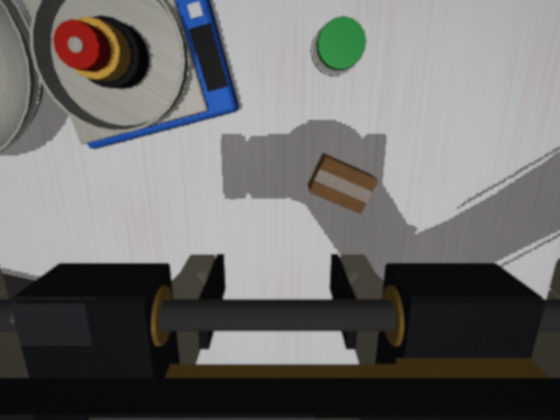

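```bash
python3 - <<'E'
from h import *
from panxy import *
c=lambda p:crop(p,(280,180),4)
print('red scene',plane(K['scene'],c((310,245)),.123))
rim=[c(p) for p in [(164,285),(190,230),(230,202),(280,193),(340,205),(385,235),(415,275),(421,315)]]
bot=[c(p) for p in [(166,315),(180,355),(215,400),(260,427),(305,434),(350,423)]]
print('pan scene',circfit(K['scene'],[(rim,.07,.071),(bot,.067,.045)],[.667,0])[0])
k=load('w42');print('red wrist',plane(k,(76,45),.123))
from station import arm
print(arm.get_state()['t']); arm.job_done()
E
```

```text
red scene [ 0.6678 -0.0011  0.123 ]
pan scene [ 0.668  -0.0021]
red wrist [0.6656 0.0006 0.123 ]
44.7
the job is handed in; nothing more can be done
```

The steel pan is centred on the blue scale's platform. The black, brass and red weights are stacked in its middle, and I handed the job in at 44.7 s of 115 s with everything let go and the arm clear.

| Item | Position in the scene camera (m) |
|---|---|
| Blue scale platform | (0.671, -0.003) |
| Pan | (0.668, -0.002) |
| Black weight | (0.667, -0.002) |
| Brass weight | (0.668, -0.002) |
| Red weight | (0.668, -0.001) |

- **Centring:** the scene camera puts the pan within about 3 mm of the platform centre and each weight within about 1–2 mm of the one below. The wrist camera agrees to about 2 mm.
- **Contact heights:** each weight touched down at the height expected from the given sizes, to within about 1–2 mm.
- **Bystanders:** the jar and carton look unmoved and the yellow scale is empty in the last pictures; I did not measure them again.

What disagreed or went wrong on the way:
- **Fingertip position:** the fingertips sat about 35 mm behind the reported tool point. My first two tries at the pan closed on nothing, and the third held.
- **Test descent:** while checking this I pressed on something, probably the pan rim, with about 50 N.
- **Setting down the black weight:** it was also pressed on the pan floor with a brief peak of about 51 N.
- **Camera offset:** the top camera read about 4–5 mm lower in x than the other two, so I placed by the wrist and scene cameras.

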